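Stack a finned power module on its studded base and lock it

ROBOT

A 6-joint arm with a two-finger parallel gripper is mounted at the origin on the work surface. World frame = base frame: x ahead of the robot, y to its left, z up, the work surface at z = 0. Lengths are in m, angles in rad, forces in N, time in s.
With the tool pointing down it reaches from about 0.35 to 0.85 m from the base axis. Payload 8.1 kg.
Tool frame: the origin (TCP) lies midway between the tips of the shut fingers; the grasp point (between the pads) lies 19 mm behind it; z points along the fingers, y is the direction in which the jaws open and shut (so a half turn about z gives the same grasp; the last joint's range is limited). The gripper opens to 93 mm and grips with 3 to 60 N. Pads are 15 mm wide; open, the fingers measure 128 mm over their backs; the gripper's body (75 mm by 188 mm) begins 65 mm behind the grasp point.
Start: joints at [-1.415, 0.13, 1.488, -0, 1.523, -0.085], TCP at [0.143, -0.583, 0.219] pointing down, gripper open.
Joint ranges: [-2.96, 2.96], [-0.89, 2.26], [0.02, 2.5], [-1.34, 4.48], [0, 2.73], [-2.66, 2.66]. Speed limits (rad/s): [2.39, 2.39, 2.79, 3.14, 3.14, 3.14].

INTERFACE

Orientations are given as a rotation vector (axis times angle).
In Python, from plant import monitor, eyes, ticket gives the robot as it stands.
- The arm moves only by the tool send_rows, never from a script. Its argument "motion" is a list of rows, each a list of 2 entries, a list of its own where there are three numbers: the shift along the tool's x, y, z in m, then the turn about the tool's z in degrees. In form: [[[dx, dy, dz], twist], ...]. A call has 1 to 12 rows; each row is the pose to reach, as a shift and turn from the pose commanded when the call began, along the tool's axes at that moment; what a row does not reach only later rows make up. A row lasts 1/8 s, in which the tool goes at most 62.5 mm and 10.7 degrees, less where a joint would pass 70% of its speed; a pose out of reach is approached as far as the arm can. A call with a gripper value outside its range is refused whole. "jaw" is the finger opening in m, from 0 to 0.093, set as the call begins (left out, the last holds). The fingers move at their own pace and stop on an object; "squeeze" is the grip in N (left out, the last holds). Time passes only in rows, so rows that repeat a pose let the fingers close. It gives the time, the measured TCP pose, the force and the opening at its end, in the units of the state.
- monitor.read_state(): the state, without advancing time (a new reading comes with each control period).
- eyes.read_camera(name): name is "scene" or "top" or "wrist"; returns the picture (384x512x3 uint8, red, green, blue); there is no depth.
- eyes.camera_model(name): a dict with "mtx" (3x3 intrinsics, pixels), "k1" (the pictures are not rectified: a ray, as slopes to the right and down, at radius r is drawn at 1 + k1 r^2 times it, then the intrinsics apply), "cam_to_world" (4x4, takes a point from camera to world coordinates); the wrist camera has in their place "mount" (4x4, takes a point from camera to tool coordinates, whose origin is the TCP and whose axes are the flange's). Camera axes: x right, y down, z forward; pixel columns grow to the right and rows downward; lengths in m; the calibration is good to about 2 mm. A picture is of the moment at which its call begins: read the wrist's pose just before it. camera_model takes no time and is no camera call.
- ticket.close_job(): hands the job in, once; it reports no verdict.
The state is a dict: "t": time; "q": joint angles; "dq": joint speeds; "joint_torque": joint torques, N m; "tool_pos": TCP position; "orientation": TCP orientation; "force": force on the tool from outside, world axes, zero at the start; "wrist_torque": the same for the moment, N m; "opening": finger opening in m.
Only numpy, scipy, OpenCV 4.12 (cv2) and the standard library are available. Lean on these libraries where they do the work, as an engineer would, in place of code of your own. Each camera call takes 0.05 s, during which the arm holds its last target.

TASK

Swing the retaining arm clear of the studded base plate, set the black finned power block on the base's four studs and press it firmly down until it is fully home. Only then fit the aluminium heat sink on top of it, its fins between the block's fins and its two sockets over the block's two studs, down until it is fully home. Finally swing the retaining arm fully back over the heat sink to its stop, let go, and leave the other things on the bench where they are.

Things in the scene. Friction and masses are not known exactly. Their poses are not given: they have to be found in the camera images.
- base: Dark steel base plate fixed to the bench, 140 x 84 x 12 mm, x from -57 to +83, y +-42 mm in its frame. Origin: on the bench surface, below the centre of the stud pattern; z up. Four round studs 10 mm across at x = +-30, y = +-11.5 mm rise from z = 12 to 26 mm, the last 3 mm tapered. A post 12 mm across at x = +66, y = 0 carries the retaining arm; a grey guide plate lies around the studs.
- seat (a point): Where the underside centre (origin) of the power block is when fully home: 15 mm above the base's origin, centred among the four studs. The block's long side (x) then lies along the base's x axis, either way round.
- guide (a joint): Grey guide plate 90 x 46 x 3 mm around the studs, held up by stiff friction: about 9 N moves it, it stays where pushed, the block's weight alone does not sink it. 0 = up (top 22 mm above the bench, stud tips 4 mm above it); 0.007 m = fully down (top 15 mm above the bench). Pressing the block home pushes it down.
- retainer (a joint): Flat aluminium retaining arm on the post, 14 mm wide, from 79 to 88 mm above the bench. 0 = closed on its stop, along the base's -x over the studs; it grows counter-clockwise seen from above, towards the base's -y, to 1.8 rad. Clear beyond 1.2 rad. Stays where left; 1 N at the pin moves it. It passes 4 mm above a stack that is home, not over one that is not.
- retainer_hinge (a point): Point on the vertical axis of the retaining arm, at x = +66 mm, y = 0 of the base, 83.5 mm above the bench, at mid-thickness of the arm.
- retainer_pin (a point): Middle of the upright black grip pin on the free end of the arm, 58 mm from the hinge axis: pin 12 mm in diameter, from 88 to 112 mm above the bench; this point is at 100 mm. Push or pinch it from above to swing the arm.
- block: Black power block, loose, upright on the bench, about 0.18 kg; body 90 (x) x 46 (y) x 30 (z) mm, alike after a half turn. Origin: centre of its underside, z up. Below: four square sockets 12.5 mm wide, 13 mm deep at x = +-30, y = +-11.5 mm, for the base's studs. Grip it across its 46 mm width on the black sides, from above.
- block_top (a point): Centre of the block's top face, 30 mm above its origin; the heat sink's origin is here when home, long sides (x) parallel, either way round. On this face: three aluminium fins along x, 38 mm long, 4 thick, 14 high, at y = -12, 0, +12 mm, and two round studs 10 mm across, 15 high with tapered tips, at x = +-34, y = 0.
- sink: Plain aluminium heat sink, loose, standing on its fins, about 0.25 kg; 90 (x) x 56 (y) x 30 (z) mm, alike after a half turn. Origin: underside centre, level with the fin tips, z up. From z = 0 to 16 mm: four fins along x, 4 mm thick, at y = -18, -6, +6, +18 mm, and two bosses 22 x 24 mm at x = +-34, y = 0, each with a square socket 12.5 mm wide open below.
- sink_slab (a point): Centre of the heat sink's top slab, 23 mm above its origin. The slab is 90 x 56 mm and 14 mm thick (16 to 30 mm above the origin): grip it across the 56 mm width, from above. When the stack is home the slab's top is 75 mm above the bench.
- screwdriver: Bystander: black-handled screwdriver, 160 mm long, lying on the bench. Leave alone.
- jar: Bystander: small clear jar with white cap, 48 mm in diameter, 55 mm high. Origin under its centre. Leave alone.
- fan: Bystander: small square cooling fan, 60 x 60 x 16 mm, lying flat. Origin under its centre. Leave alone.
Mind the look-alikes: they are no part of the job. Of the things shaped like the sink, the aluminium one is meant.

How it is judged:
On the way, in this order (a step that is already met when the one before it is completed fails the run):
1. the retaining arm is swung clear of the base (beyond 1.2 rad) (value of joint retainer above 1.2 rad), for 0.2 s.
2. the block is pressed fully home on the four studs, the heat sink not yet on it (z of block in the frame of base between 0.012 and 0.017 m and x of block in the frame of base between -0.003 and 0.003 m and y of block in the frame of base between -0.003 and 0.003 m and angle between the x axis of block and the x axis of base, either way round below 0.06 rad and angle between the z axis of block and the z axis of base, either way round below 0.06 rad and distance between sink and block above 0.05 m), for 0.2 s.
3. the heat sink is fully home on the block, fins interlaced (z of block in the frame of base between 0.012 and 0.017 m and x of block in the frame of base between -0.003 and 0.003 m and y of block in the frame of base between -0.003 and 0.003 m and angle between the x axis of block and the x axis of base, either way round below 0.06 rad and angle between the z axis of block and the z axis of base, either way round below 0.06 rad and z of sink in the frame of block between 0.027 and 0.032 m and x of sink in the frame of block between -0.003 and 0.003 m and y of sink in the frame of block between -0.003 and 0.003 m and angle between the x axis of sink and the x axis of block, either way round below 0.06 rad and angle between the z axis of sink and the z axis of block, either way round below 0.06 rad), for 0.2 s.
4. the retaining arm is swung back over the heat sink to its stop (within 0.12 rad) (all of step 3 and value of joint retainer below 0.12 rad), for 0.2 s.
At the end, for the whole second after the job is handed in: Block home on the base's studs (at most 2 mm high), heat sink home on the block (at most 2 mm high), each centred within 3 mm and aligned within 0.06 rad, both at rest; retaining arm within 0.12 rad of its closed stop (all of step 4 and linear speed of each of sink, block below 0.02 m/s); the robot touches nothing.
It fails at once if a bystander (screwdriver, jar or fan) is moved by more than 25 mm (distance of any of screwdriver, jar, fan from where it was at the start of the episode above 0.025 m).
It also fails if it takes over 72 s, if anything falls off the work surface, if the arm or the gripper's body presses on something with over 40 N, if the wrist force passes 120 N, or if a joint passes its speed limit or range.

## Working session

There is one attempt and no reset: what is moved stays moved. The work goes in short steps, Python scripts to look and compute and a tool call to move; the robot and the scene stay as the last step left them, time stands still between calls to the robot, and variables do not carry over. Pictures are saved under pics/ and viewed, and the job is handed in when it is done.

Besides the shell and the picture viewer there is one more tool, called after ">>>" as name([rows], argument=value, ...), one row to a line, values as JSON. send_rows: Moves the arm, as the interface text tells. Its arguments: {"type":"object","properties":{"motion":{"type":"array","items":{"type":"array"}},"jaw":{"type":"number"},"squeeze":{"type":"number"}},"required":["motion"]}

```bash
ls; mkdir -p pics; python3 - <<'E'
from plant import monitor, eyes
import cv2
s=monitor.read_state(); print({k:(v if isinstance(v,(int,float)) else [round(float(x),4) for x in v]) for k,v in s.items()})
for n in ["scene","top","wrist"]:
    im=eyes.read_camera(n); cv2.imwrite(f"pics/{n}0.png",im[:,:,::-1]); print(n,eyes.camera_model(n))
E
```

```text
pics
{'t': 0.0, 'q': [-1.4154, 0.1312, 1.4893, -0.0, 1.523, -0.0854], 'dq': [0.0001, -0.0004, 0.0004, -0.0001, 0.0009, -0.0007], 'joint_torque': [0.0028, -55.9843, -49.1754, 0.077, 0.0353, -0.0002], 'tool_pos': [0.143, -0.5821, 0.2176], 'orientation': [-3.1171, -0.3771, 0.0001], 'force': [0.0685, 0.0451, 0.1009], 'wrist_torque': [-0.0258, -0.0278, -0.0336], 'opening': 0.09289360562786025}
scene {'mtx': array([[371.93712391,   0.        , 252.14271897],
       [  0.        , 371.93712391, 187.44496153],
       [  0.        ,   0.        ,   1.        ]]), 'k1': -0.07439307399751371, 'cam_to_world': array([[-0.72331518,  0.44169693, -0.53077205,  1.20583906],
       [ 0.69024651,  0.48404775, -0.53782668,  0.54436959],
       [ 0.01936263, -0.75538176, -0.65499885,  0.82207557],
       [ 0.        ,  0.        ,  0.        ,  1.        ]])}
top {'mtx': array([[464.13059913,   0.        , 255.40725407],
       [  0.        , 464.13059913, 186.25342113],
       [  0.        ,   0.        ,   1.        ]]), 'k1': -0.008720731234098208, 'cam_to_world': array([[ 0.01760806, -0.99041942,  0.13696472,  0.46336593],
       [-0.99976495, -0.01570764,  0.01494373, -0.07992775],
       [-0.01264917, -0.13719566, -0.9904632 ,  1.24510648],
       [ 0.        ,  0.        ,  0.        ,  1.        ]])}
wrist {'mtx': array([[300.80485063,   0.        , 251.97369119],
       [  0.        , 300.80485063, 189.20059017],
       [  0.        ,   0.        ,   1.        ]]), 'k1': -0.0598569602337249, 'mount': array([[-2.30951996e-04, -9.64521433e-01, -2.64004455e-01,
         7.27757002e-02],
       [ 9.99999937e-01, -1.51871438e-04, -3.19951892e-04,
         1.81744773e-03],
       [ 2.68505721e-04, -2.64004512e-01,  9.64521408e-01,
        -1.66088222e-01],
       [ 0.00000000e+00,  0.00000000e+00,  0.00000000e+00,
         1.00000000e+00]])}
```

View pics/top0.png

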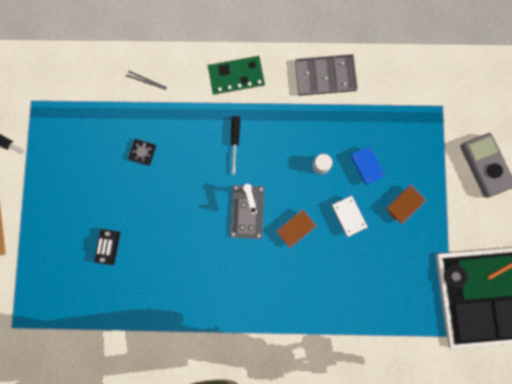

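View pics/scene0.png

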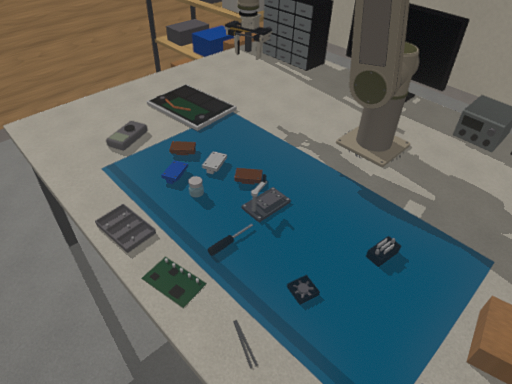

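View pics/wrist0.png

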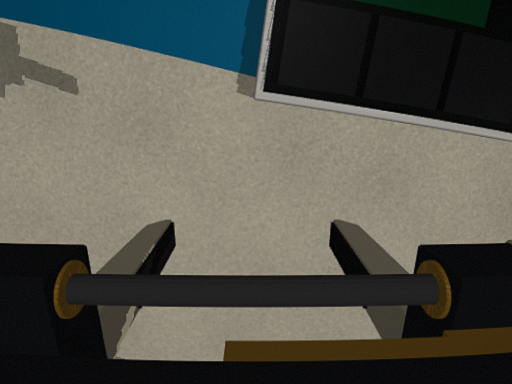

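```bash
cat > h.py <<'E'
import numpy as np, cv2
from plant import monitor, eyes
from scipy.spatial.transform import Rotation as R
def state(): 
    s=monitor.read_state(); return s
def shot(n,name):
    s=monitor.read_state(); im=eyes.read_camera(n)[:,:,::-1].copy(); cv2.imwrite(f"pics/{name}.png",im)
    m=eyes.camera_model(n)
    if n=="wrist":
        T=np.eye(4);T[:3,:3]=R.from_rotvec(s["orientation"]).as_matrix();T[:3,3]=s["tool_pos"]
        C=T@m["mount"]
    else: C=m["cam_to_world"]
    np.savez(f"pics/{name}.npz",C=C,K=m["mtx"],k1=m["k1"],q=s["q"])
    return im,s
def rays(name,px):
    d=np.load(f"pics/{name}.npz");K=d["K"];C=d["C"]
    px=np.asarray(px,float).reshape(-1,1,2)
    n=cv2.undistortPoints(px,K,np.array([float(d["k1"]),0,0,0,0])).reshape(-1,2)
    v=np.c_[n,np.ones(len(n))]@C[:3,:3].T
    return C[:3,3],v
def onz(name,px,z):
    o,v=rays(name,px); return o+v*((z-o[2])/v[:,2])[:,None]
def proj(name,P):
    d=np.load(f"pics/{name}.npz");C=np.linalg.inv(d["C"])
    P=np.asarray(P,float).reshape(-1,3)@C[:3,:3].T+C[:3,3]
    r,_=cv2.Rodrigues(np.eye(3)); 
    return cv2.projectPoints(P.reshape(-1,1,3),r,np.zeros(3),d["K"],np.array([float(d["k1"]),0,0,0,0]))[0].reshape(-1,2)
def crop(name,x0,y0,x1,y1,f,out):
    im=cv2.imread(f"pics/{name}.png")[y0:y1,x0:x1]
    cv2.imwrite(f"pics/{out}.png",cv2.resize(im,None,fx=f,fy=f,interpolation=cv2.INTER_CUBIC))
E
python3 - <<'E'
from h import *
shot("top","top1");shot("scene","scene1")
crop("top1",80,110,440,290,2.2,"c1")
crop("top1",215,170,315,260,8,"c2")
for n,p,z in [("base",(247,212),.012),("block",(107,247),.044),("sink",(350,216),.03),("jar",(322,163),.055),("fan",(142,151),.016),("blue",(367,165),.03),("cop",(297,228),.03)]:
    print(n,onz("top1",[p],z).round(3))
E
```

```text
base [[ 0.564 -0.04   0.012]]
block [[0.465 0.318 0.044]]
sink [[ 0.557 -0.31   0.03 ]]
jar [[ 0.692 -0.234  0.055]]
fan [[0.725 0.248 0.016]]
blue [[ 0.693 -0.357  0.03 ]]
cop [[ 0.523 -0.172  0.03 ]]
```

View pics/c1.png

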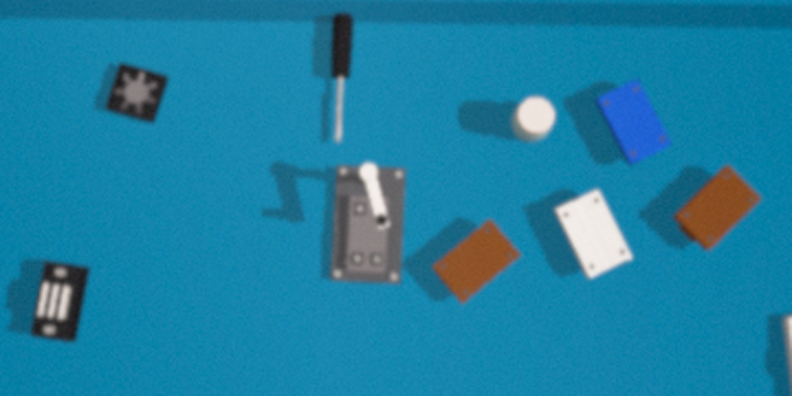

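View pics/c2.png

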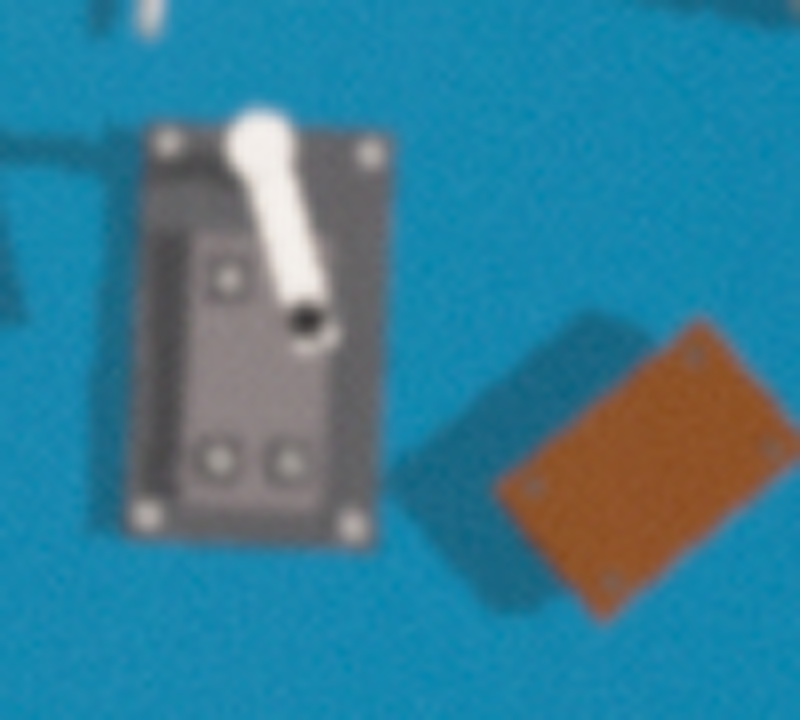

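```bash
python3 - <<'E'
from h import *
P=onz("top1",np.array([(168,143),(371,155),(148,517),(353,527)])/8+[215,170],.0135); print(P.round(4))
d=(P[0]+P[1]-P[2]-P[3])/2; print(np.linalg.norm(d),np.degrees(np.arctan2(d[1],d[0])))
d2=(P[0]+P[2]-P[1]-P[3])/2; print(np.linalg.norm(d2),np.degrees(np.arctan2(d2[1],d2[0])))
c=P.mean(0); print(c)
u=d[:2]/np.linalg.norm(d[:2]);print("origin", c[:2]-.013*u)
pin=onz("top1",np.array([[306,320]])/8+[215,170],.112);print("pin",pin)
h=c[:2]+u*(.066-.013); print("hinge",h, np.linalg.norm(pin[0,:2]-h), pin[0,:2]-h)
E
```

```text
[[ 0.6285 -0.0094  0.0135]
 [ 0.6255 -0.0775  0.0135]
 [ 0.5037 -0.0057  0.0135]
 [ 0.5016 -0.0735  0.0135]]
0.12438236047238939 -1.769071540520466
0.06794925515820066 87.85464894669367
[ 0.56482061 -0.04152598  0.0135    ]
origin [ 0.55182681 -0.04112465]
pin [[ 0.56130141 -0.05858508  0.112     ]]
hinge [ 0.61779535 -0.04316215] 0.05856134767182424 [-0.05649394 -0.01542293]
```

```bash
cat >> h.py <<'E'
def to(x,y,z,yawdeg,s=None):
    s=s or monitor.read_state(); M=R.from_rotvec(s["orientation"]).as_matrix()
    sh=M.T@(np.array([x,y,z])-s["tool_pos"]); cy=np.degrees(np.arctan2(M[1,0],M[0,0]))
    tw=-((yawdeg-cy+180)%360-180)
    print("t",round(s["t"],2),"pos",np.round(s["tool_pos"],4),"yaw",round(cy,2),"F",np.round(s["force"],1),"op",round(s["opening"],4),"tilt",np.round(M[:,2],4))
    print("SHIFT",np.round(sh,4),"TWIST",round(tw,2))
E
python3 -c "
from h import *
to(.54,-.05,.25,-2)"
```

```text
t 0.25 pos [ 0.1431 -0.5824  0.2181] yaw 13.8 F [0.2 0.3 0.3] op 0.093 tilt [-1.e-04  9.e-04 -1.e+00]
SHIFT [ 0.5125 -0.4224 -0.0315] TWIST 15.8
```

>>> send_rows([
  [[0.044,-0.036,-0.03],4],
  [[0.088,-0.072,-0.03],8],
  [[0.132,-0.108,-0.03],12],
  [[0.176,-0.144,-0.03],16],
  [[0.22,-0.18,-0.03],16],
  [[0.264,-0.216,-0.03],16],
  [[0.308,-0.252,-0.03],16],
  [[0.352,-0.288,-0.03],16],
  [[0.396,-0.324,-0.03],16],
  [[0.44,-0.36,-0.03],16],
  [[0.484,-0.396,-0.03],16],
  [[0.512,-0.422,-0.03],16],
], jaw=0.036)

```text
t: 1.75
tool_pos: [0.5407, -0.0485, 0.2485]
orientation: [-3.141, 0.058, -0.0]
force: [-0.5, 0.3, 0.3]
opening: 0.0359
```

>>> send_rows([
  [[0,0,0],0],
  [[0,0,0],0],
])

```text
t: 2.0
tool_pos: [0.5393, -0.0511, 0.2484]
orientation: [3.141, -0.06, -0.001]
force: [-0.1, -0.9, 0.2]
opening: 0.0358
```

```bash
python3 -c "
from h import *
shot('wrist','w1')
to(.5613,-.0586,.10,15.3)"
```

```text
t 2.05 pos [ 0.5392 -0.0516  0.2486] yaw -2.24 F [-0.4 -0.2 -0.3] op 0.0357 tilt [-4.e-04 -3.e-04 -1.e+00]
SHIFT [0.0224 0.0061 0.1486] TWIST -17.54
```

View pics/w1.png

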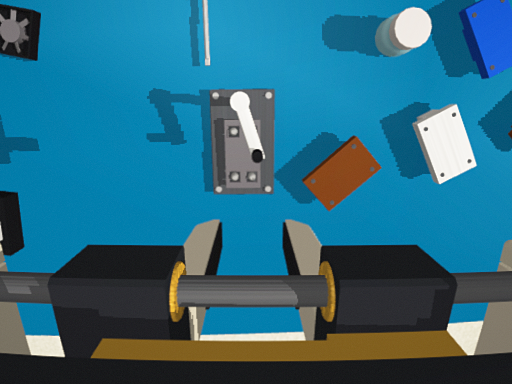

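```bash
python3 - <<'E'
from h import *
crop("w1",195,75,290,205,5,"c3")
E
```

```text
(no output)
```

View pics/c3.png

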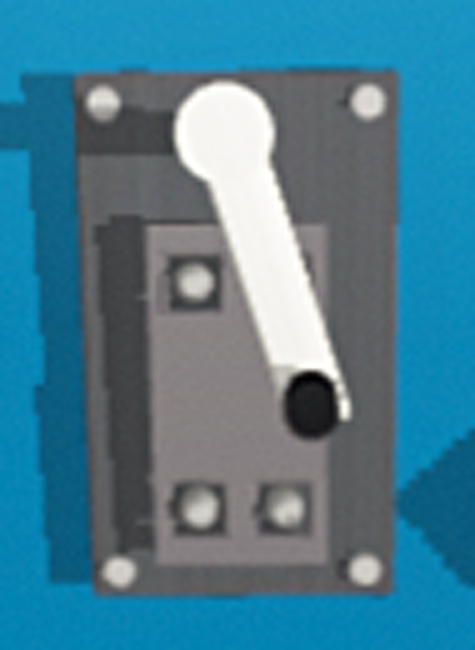

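```bash
python3 - <<'E'
from h import *
f=lambda a,z: onz("w1",np.array(a)/5.+[195,75],z)
P=f([(103,102),(368,101),(120,571),(366,571)],.0135); print(P.round(4))
d=(P[0]+P[1]-P[2]-P[3])/2; d2=(P[0]+P[2]-P[1]-P[3])/2
print(np.linalg.norm(d),np.degrees(np.arctan2(d[1],d[0])),np.linalg.norm(d2),np.degrees(np.arctan2(d2[1],d2[0]))-90)
c=P.mean(0);u=d[:2]/np.linalg.norm(d[:2]);print("origin",c[:2]-.013*u)
S=f([(195,284),(201,506),(287,507)],.026);print(S.round(4),"centre from diag",(S[0]+S[2])[:2]/2, np.linalg.norm(S[0]-S[1]),np.linalg.norm(S[2]-S[1]))
print("pin",f([(309,403)],.112), "hinge",f([(224,132)],.088))
E
```

```text
[[ 0.6289 -0.0098  0.0135]
 [ 0.6265 -0.0776  0.0135]
 [ 0.5043 -0.006   0.0135]
 [ 0.5017 -0.074   0.0135]]
0.12470774897920123 -1.702754420872692 0.06796101732238712 -2.127144595367838
origin [ 0.55237113 -0.04145542]
[[ 0.5828 -0.0317  0.026 ]
 [ 0.5247 -0.0302  0.026 ]
 [ 0.5236 -0.0529  0.026 ]] centre from diag [ 0.55316008 -0.04231376] 0.05807039978702958 0.02277000083550394
pin [[ 0.56468015 -0.05880095  0.112     ]] hinge [[ 0.61877604 -0.04323874  0.088     ]]
```

```bash
python3 -c "
from h import *
to(.5625,-.0587,.097,15.5)"
```

```text
t 2.05 pos [ 0.5392 -0.0516  0.2486] yaw -2.24 F [-0.4 -0.2 -0.3] op 0.0357 tilt [-4.e-04 -3.e-04 -1.e+00]
SHIFT [0.0236 0.0062 0.1515] TWIST -17.74
```

>>> send_rows([
  [[0.024,0.006,0.04],-9],
  [[0.024,0.006,0.09],-17.5],
  [[0.024,0.006,0.12],-17.5],
  [[0.024,0.006,0.14],-17.5],
  [[0.024,0.006,0.15],-17.5],
  [[0.024,0.006,0.15],-17.5],
], jaw=0.036)

```text
t: 2.8
tool_pos: [0.5635, -0.058, 0.0989]
orientation: [3.114, 0.417, 0.0]
force: [-0.0, -0.2, -0.2]
opening: 0.036
```

```bash
python3 - <<'E'
from h import *
shot('wrist','w2')
s=state();to(.5625,-.0587,.097,15.5,s)
# arc: rotate about hinge, tool frame shifts
H=np.array([.6185,-.044]);M=R.from_rotvec(s["orientation"]).as_matrix()
p=np.array(s["tool_pos"]); v=np.array([.5625,-.0587])-H; v=v/np.linalg.norm(v)*.058
for a in range(8,100,8):
    t=np.radians(a);q=H+[v[0]*np.cos(t)-v[1]*np.sin(t),v[0]*np.sin(t)+v[1]*np.cos(t)]
    print(a,(M.T@(np.r_[q,p[2]]-p)).round(4))
E
```

```text
t 2.85 pos [ 0.5641 -0.058   0.0997] yaw 15.28 F [ 0.5 -0.2 -0.4] op 0.0364 tilt [ 1.4e-03 -3.0e-04 -1.0e+00]
SHIFT [-0.0017  0.0002  0.0027] TWIST -0.22
8 [-0.0013  0.0083  0.    ]
16 [0.0003 0.0163 0.    ]
24 [0.003  0.0239 0.    ]
32 [0.0067 0.0311 0.    ]
40 [0.0114 0.0377 0.    ]
48 [0.017  0.0435 0.0001]
56 [0.0233 0.0486 0.0001]
64 [0.0303 0.0527 0.0001]
72 [0.0377 0.0558 0.0001]
80 [0.0456 0.0578 0.0001]
88 [0.0536 0.0588 0.0001]
96 [0.0617 0.0586 0.0001]
```

View pics/w2.png

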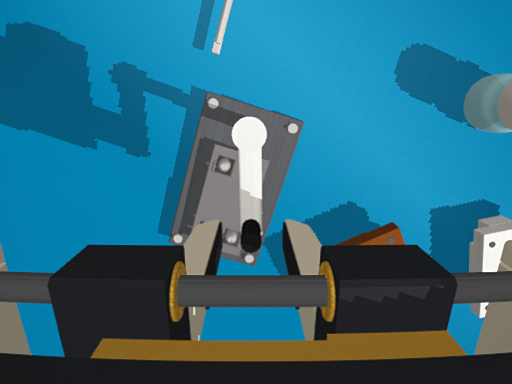

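>>> send_rows([
  [[-0.001,0.008,0.002],-8],
  [[0.0,0.016,0.002],-16],
  [[0.003,0.024,0.002],-24],
  [[0.007,0.031,0.002],-32],
  [[0.011,0.038,0.002],-40],
  [[0.017,0.044,0.002],-48],
  [[0.023,0.049,0.002],-56],
  [[0.03,0.053,0.002],-64],
  [[0.038,0.056,0.002],-72],
  [[0.046,0.058,0.002],-80],
  [[0.056,0.059,0.002],-90],
  [[0.056,0.059,0.002],-90],
])

```text
t: 4.35
tool_pos: [0.6344, -0.0999, 0.0983]
orientation: [1.905, 2.495, 0.002]
force: [-0.7, -0.2, 0.9]
opening: 0.0362
```

>>> send_rows([
  [[0,0,0],0],
  [[0,0,-0.05],0],
  [[0,0,-0.11],0],
  [[0,0,-0.15],0],
])

```text
t: 4.85
tool_pos: [0.6336, -0.1001, 0.2507]
orientation: [1.908, 2.491, 0.003]
force: [0.5, 0.1, -0.3]
opening: 0.0359
```

```bash
python3 - <<'E'
from h import *
shot('top','top2');crop("top2",215,170,315,260,8,"c4")
# coarse block
shot('wrist','w3')
im=cv2.imread("pics/top2.png")
g=im[215:280,85:130].max(2); m=(g<70).astype(np.uint8)
cv2.imwrite("pics/m.png",m*255)
crop("top2",85,220,130,275,10,"c5")
crop("top2",325,190,375,245,10,"c6")
E
```

```text
(no output)
```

View pics/c4.png

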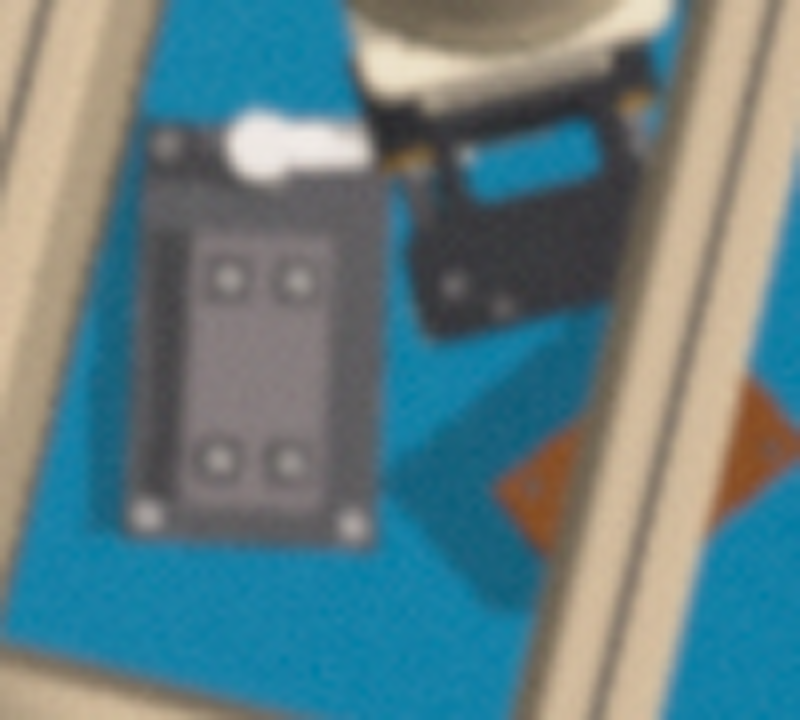

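View pics/c5.png

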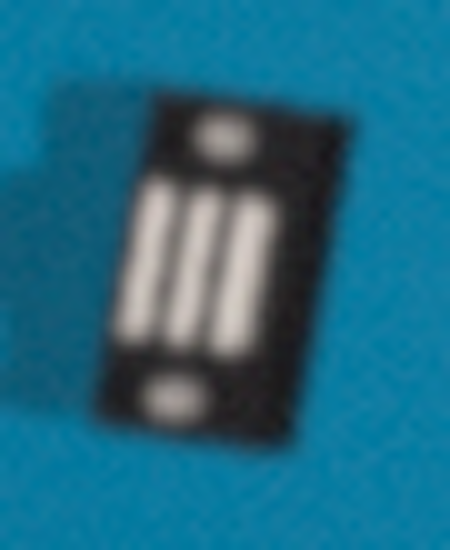

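View pics/c6.png

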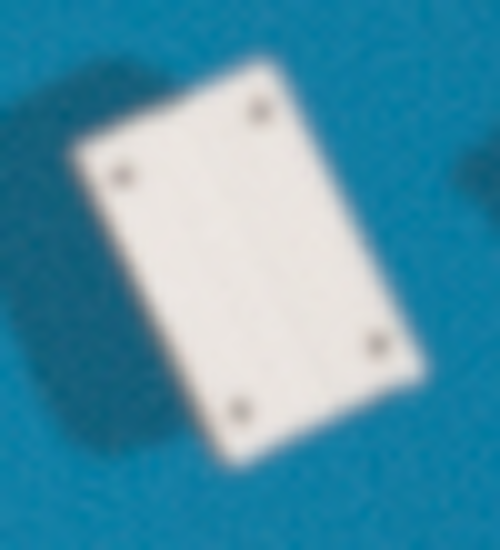

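```bash
python3 - <<'E'
from h import *
S=onz("top2",np.array([(229,278),(297,281),(219,461),(290,463)])/8.+[215,170],.026);print("studs",S.round(4),S.mean(0).round(4))
d=(S[0]+S[1]-S[2]-S[3]); print(np.linalg.norm(d)/2,np.degrees(np.arctan2(d[1],d[0])))
B=onz("top2",np.array([(225,135),(177,398)])/10.+[85,220],.045);d=B[0]-B[1]
print("block",B.mean(0),np.linalg.norm(d),np.degrees(np.arctan2(d[1],d[0])))
C=onz("top2",np.array([(123,175),(261,110),(241,410),(378,345)])/10.+[325,190],.030);d=C[0]+C[1]-C[2]-C[3]
print("sink",C.mean(0),np.degrees(np.arctan2(d[1],d[0])),C.round(4))
to(B.mean(0)[0],B.mean(0)[1],.2,np.degrees(np.arctan2((B[0]-B[1])[1],(B[0]-B[1])[0])))
E
```

```text
studs [[ 0.5822 -0.0313  0.026 ]
 [ 0.5816 -0.0538  0.026 ]
 [ 0.522  -0.0293  0.026 ]
 [ 0.5217 -0.0526  0.026 ]] [ 0.5519 -0.0417  0.026 ]
0.06006974033783939 -1.5215557921510705
block [0.46616368 0.32280605 0.045     ] 0.06791995288422954 -7.025503897393626
sink [ 0.5569393  -0.31041592  0.03      ] 26.21912459141244 [[ 0.5786 -0.2773  0.03  ]
 [ 0.5963 -0.3135  0.03  ]
 [ 0.5177 -0.3075  0.03  ]
 [ 0.5352 -0.3433  0.03  ]]
t 4.95 pos [ 0.6357 -0.1005  0.2545] yaw 105.12 F [-0.4 -0.   1.6] op 0.036 tilt [ 0.0109 -0.0026 -0.9999]
SHIFT [ 0.4532 -0.0537  0.0515] TWIST 112.15
```

>>> send_rows([
  [[0.05,-0.006,0.0],-9],
  [[0.1,-0.012,0.0],-18],
  [[0.15,-0.018,0.0],-27],
  [[0.2,-0.024,0],-36],
  [[0.25,-0.03,0],-45],
  [[0.3,-0.036,0.01],-54],
  [[0.35,-0.042,0.02],-63],
  [[0.4,-0.048,0.035],-68],
  [[0.453,-0.054,0.045],-68],
  [[0.453,-0.054,0.045],-68],
  [[0.453,-0.054,0.045],-68],
], jaw=0.08)

```text
t: 6.32
tool_pos: [0.4612, 0.3225, 0.2013]
orientation: [-0.185, -3.136, 0.001]
force: [0.3, -0.4, 1.0]
opening: 0.0798
```

```bash
python3 - <<'E'
from h import *
shot('wrist','w4');to(.466,.323,.05,173)
E
```

```text
t 6.38 pos [0.4618 0.322  0.2016] yaw 173.21 F [-0.2 -0.7  0.6] op 0.0798 tilt [ 2.e-04 -4.e-04 -1.e+00]
SHIFT [-0.0041  0.0015  0.1516] TWIST 0.21
```

View pics/w4.png

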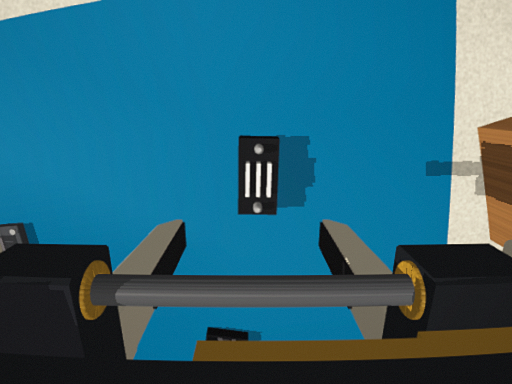

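```bash
cat > blk.py <<'E'
from h import *
import sys
n=sys.argv[1];im=cv2.imread(f"pics/{n}.png").astype(int)
x0,y0,x1,y1=map(int,sys.argv[2:6])
m=np.zeros(im.shape[:2],np.uint8);m[y0:y1,x0:x1]=((im.min(2)>110)[y0:y1,x0:x1])*255
N,l,st,c=cv2.connectedComponentsWithStats(m)
for i in range(1,N): 
    if st[i,4]>15: print(st[i],c[i].round(1),onz(n,[c[i]],.044 if st[i,3]>20 else .045).round(4))
k=[i for i in range(1,N) if st[i,4]>15]
A=[onz(n,[c[i]],.045)[0] for i in k if st[i,3]<=20]
if len(A)==2:
    d=A[0]-A[1];print("c",(A[0]+A[1])/2,np.linalg.norm(d),np.degrees(np.arctan2(d[1],d[0])))
E
python3 blk.py w4 235 135 285 217; python3 -c "
from h import *
crop('w4',225,125,300,225,6,'c7')"
```

```text
[254 145   8   9  50] [257.6 149.2] [[0.4326 0.33   0.045 ]]
[245 162   5  35 164] [247.1 179.9] [[0.4652 0.3146 0.044 ]]
[256 162   5  35 160] [257.9 178.7] [[0.4652 0.3266 0.044 ]]
[266 162   6  36 165] [268.6 179.5] [[0.4674 0.3383 0.044 ]]
[253 203   8  10  48] [256.  208.4] [[0.499  0.3207 0.045 ]]
c [0.46579647 0.32533745 0.045     ] 0.06706100437607125 171.9952760443362
```

View pics/c7.png

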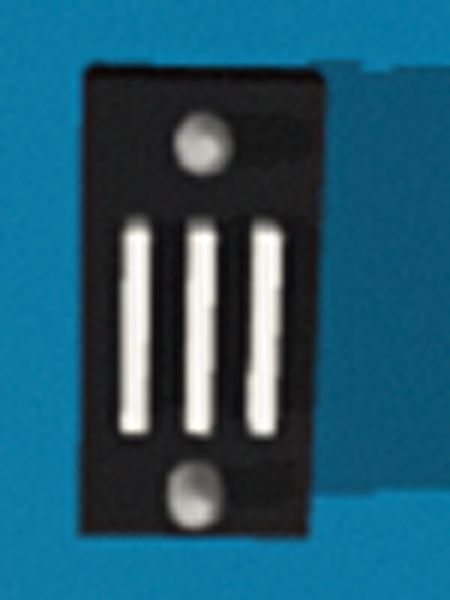

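>>> send_rows([
  [[-0.004,-0.001,0.05],0.5],
  [[-0.004,-0.001,0.105],0.5],
  [[-0.004,-0.001,0.15],0.5],
  [[-0.004,-0.001,0.18],0.5],
  [[-0.004,-0.001,0.192],0.5],
  [[-0.004,-0.001,0.194],0.5],
  [[-0.004,-0.001,0.194],0.5],
])

```text
t: 7.25
tool_pos: [0.4666, 0.3217, 0.0093]
orientation: [0.198, 3.133, 0.002]
force: [0.9, 0.0, 0.0]
opening: 0.08
```

>>> send_rows([
  [[0,0,0],0],
  [[0,0,0],0],
  [[0,0,0],0],
  [[0,0,0],0],
  [[0,0,0],0],
  [[0,0,0],0],
], jaw=0.03, squeeze=45)

```text
t: 8.0
tool_pos: [0.4658, 0.3221, 0.0083]
orientation: [0.197, 3.134, 0.002]
force: [0.4, 4.9, 5.1]
opening: 0.0454
```

```bash
python3 - <<'E'
from h import *
shot('wrist','w5');to(.466,.323,.05,173); crop('w5',130,130,380,320,3,'c8')
E
```

```text
t 8.05 pos [0.4658 0.3221 0.0083] yaw 172.8 F [0.  5.  5.8] op 0.0456 tilt [ 0.0011  0.0012 -1.    ]
SHIFT [-0.0001  0.0009 -0.0417] TWIST -0.2
```

View pics/c8.png

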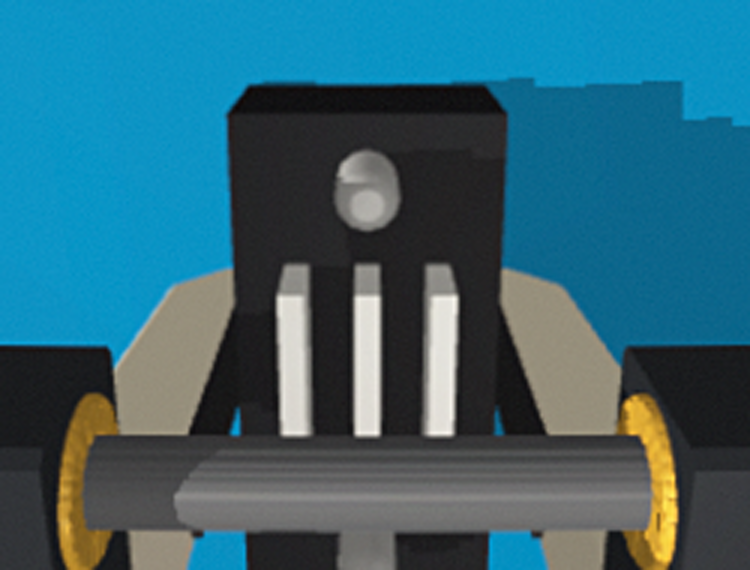

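```bash
cat > rel.py <<'E'
from h import *
def rel(n,px,h):  # in tool frame at height h above TCP (tool z=-h)
    m=eyes.camera_model("wrist")
    q=cv2.undistortPoints(np.array(px,float).reshape(-1,1,2),m["mtx"],np.array([m["k1"],0,0,0,0.])).reshape(-1,2)
    C=m["mount"];v=np.c_[q,np.ones(len(q))]@C[:3,:3].T;o=C[:3,3]
    return o+v*((-h-o[2])/v[:,2])[:,None]
E
python3 - <<'E'
from rel import *
f=lambda x,y:(x/3+130,y/3+130)
print(rel(0,[f(367,207)],.045-.008).round(4))
print("fin ends", rel(0,[f(294,294),f(367,294),f(442,294)],.044-.008).round(4))
print("body edge top", rel(0,[f(230,114),f(505,114)],.030-.008).round(4))
print(state()["q"])
E
```

```text
[[ 0.0327 -0.0016 -0.037 ]]
fin ends [[ 0.0183 -0.0129 -0.036 ]
 [ 0.0183 -0.0016 -0.036 ]
 [ 0.0183  0.01   -0.036 ]]
body edge top [[ 0.0439 -0.0239 -0.022 ]
 [ 0.0439  0.0209 -0.022 ]]
[ 5.14184644e-01  2.42103668e-01  1.76707122e+00  5.60249383e-04
  1.13084222e+00 -9.31226044e-01]
```

```bash
python3 - <<'E'
from h import *
m=eyes.camera_model("wrist");print(m)
for n in ["w1","w4","w5"]:
    d=np.load(f"pics/{n}.npz");print(d["K"][0],d["C"].round(4))
E
```

```text
{'mtx': array([[300.80485063,   0.        , 251.97369119],
       [  0.        , 300.80485063, 189.20059017],
       [  0.        ,   0.        ,   1.        ]]), 'k1': -0.0598569602337249, 'mount': array([[-2.30661556e-04, -9.65012422e-01, -2.62204067e-01,
         7.23445424e-02],
       [ 9.99999970e-01, -2.02247831e-04, -1.35352134e-04,
        -1.73756706e-03],
       [ 7.75862865e-05, -2.62204090e-01,  9.65012440e-01,
        -1.66087443e-01],
       [ 0.00000000e+00,  0.00000000e+00,  0.00000000e+00,
         1.00000000e+00]])}
[300.80485063   0.         251.97369119] [[-3.830e-02 -9.636e-01 -2.646e-01  6.126e-01]
 [-9.993e-01  3.700e-02  9.800e-03 -5.560e-02]
 [ 4.000e-04  2.648e-01 -9.643e-01  4.144e-01]
 [ 0.000e+00  0.000e+00  0.000e+00  1.000e+00]]
[300.80485063   0.         251.97369119] [[ 1.176e-01  9.584e-01  2.601e-01  3.892e-01]
 [ 9.931e-01 -1.133e-01 -3.160e-02  3.293e-01]
 [-8.000e-04  2.620e-01 -9.651e-01  3.674e-01]
 [ 0.000e+00  0.000e+00  0.000e+00  1.000e+00]]
[300.80485063   0.         251.97369119] [[ 0.1255  0.9571  0.2612  0.3936]
 [ 0.9921 -0.1215 -0.0318  0.3293]
 [ 0.0013  0.2631 -0.9648  0.1743]
 [ 0.      0.      0.      1.    ]]
```

```bash
python3 - <<'E'
from h import *
for n,k in [("wrist","mount"),("top","cam_to_world")]:
    L=np.array([eyes.camera_model(n)[k] for _ in range(6)]);print(n,L[:,:3,3].round(5), L[:,0,2])
E
python3 -c "
from h import *
print(eyes.camera_model('wrist')['mount'][:3,3],eyes.camera_model('top')['cam_to_world'][:3,3])"
```

```text
wrist [[ 0.07234 -0.00174 -0.16609]
 [ 0.07234 -0.00174 -0.16609]
 [ 0.07234 -0.00174 -0.16609]
 [ 0.07234 -0.00174 -0.16609]
 [ 0.07234 -0.00174 -0.16609]
 [ 0.07234 -0.00174 -0.16609]] [-0.26220407 -0.26220407 -0.26220407 -0.26220407 -0.26220407 -0.26220407]
top [[ 0.46337 -0.07993  1.24511]
 [ 0.46337 -0.07993  1.24511]
 [ 0.46337 -0.07993  1.24511]
 [ 0.46337 -0.07993  1.24511]
 [ 0.46337 -0.07993  1.24511]
 [ 0.46337 -0.07993  1.24511]] [0.13696472 0.13696472 0.13696472 0.13696472 0.13696472 0.13696472]
[ 0.07234454 -0.00173757 -0.16608744] [ 0.46336593 -0.07992775  1.24510648]
```

```bash
python3 -c "
from h import *
to(.64,-.042,.17,178.1)"
```

```text
t 8.05 pos [0.4658 0.3221 0.0083] yaw 172.8 F [0.  5.  5.8] op 0.0456 tilt [ 0.0011  0.0012 -1.    ]
SHIFT [-0.2186 -0.3392 -0.1619] TWIST -5.3
```

>>> send_rows([
  [[0,0,-0.02],0],
  [[0,0,-0.05],0],
  [[0,0,-0.1],0],
  [[0,0,-0.15],0],
  [[0,0,-0.164],0],
])

```text
t: 8.68
tool_pos: [0.4669, 0.3218, 0.1761]
orientation: [0.198, 3.13, 0.004]
force: [-0.2, -0.2, -2.8]
opening: 0.0459
```

```bash
python3 -c "
from h import *
to(.64,-.042,.17,178.1)"
```

```text
t 8.68 pos [0.4669 0.3218 0.1761] yaw 172.78 F [-0.2 -0.2 -2.8] op 0.0459 tilt [ 0.0051  0.0021 -1.    ]
SHIFT [-0.2174 -0.3392  0.0062] TWIST -5.32
```

>>> send_rows([
  [[-0.03,-0.047,0],0],
  [[-0.06,-0.094,0],-1],
  [[-0.09,-0.141,0],-2],
  [[-0.12,-0.188,0],-3],
  [[-0.15,-0.235,0],-4],
  [[-0.18,-0.282,0],-5],
  [[-0.205,-0.32,0.0],-5.3],
  [[-0.217,-0.339,0.0],-5.3],
  [[-0.217,-0.339,0.0],-5.3],
  [[-0.217,-0.339,0.0],-5.3],
  [[-0.217,-0.339,0.0],-5.3],
])

```text
t: 10.05
tool_pos: [0.6376, -0.0406, 0.1715]
orientation: [-0.05, -3.141, -0.0]
force: [-0.1, 0.5, -2.2]
opening: 0.0454
```

```bash
python3 - <<'E'
from h import *
shot('wrist','w6');to(.552,-.042,.08,178.1);print(eyes.camera_model('wrist')['mount'])
E
```

```text
t 10.1 pos [ 0.6377 -0.0407  0.1717] yaw 178.19 F [ 0.2  0.4 -2.1] op 0.0457 tilt [-2.e-04  2.e-04 -1.e+00]
SHIFT [ 0.0856 -0.004   0.0917] TWIST 0.09
[[-2.29683256e-04 -9.65013289e-01 -2.62200876e-01  7.25100947e-02]
 [ 9.99999974e-01 -2.24872549e-04 -4.83532040e-05 -1.78108162e-03]
 [-1.23002948e-05 -2.62200880e-01  9.65013315e-01 -1.66086042e-01]
 [ 0.00000000e+00  0.00000000e+00  0.00000000e+00  1.00000000e+00]]
```

View pics/w6.png

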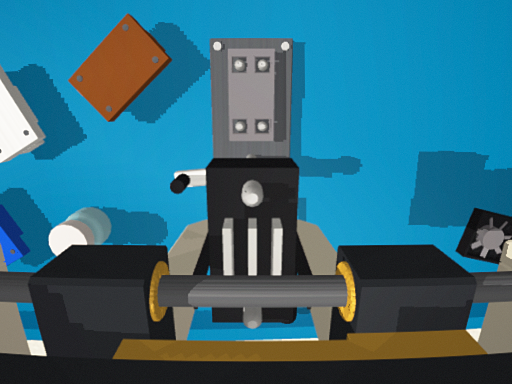

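```bash
python3 - <<'E'
from h import *
crop('w6',205,35,305,165,5,'c9')
E
```

```text
(no output)
```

View pics/c9.png

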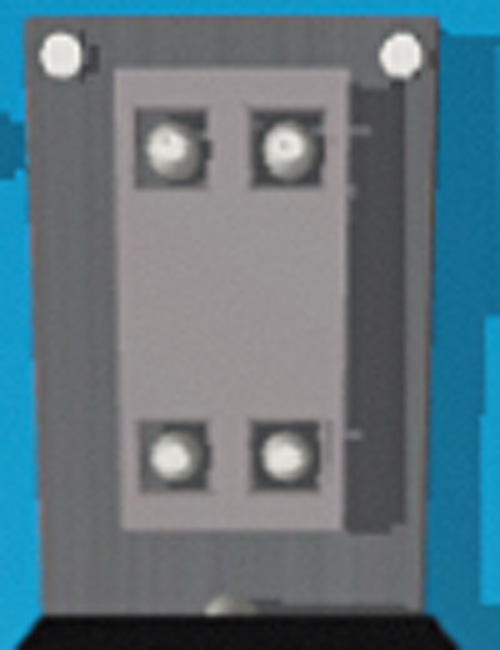

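```bash
python3 - <<'E'
from h import *
m=eyes.camera_model("wrist");C=m["mount"].copy();C[0,3]=.0726;C[1,3]=0
s=dict(np.load("pics/w6.npz"));st=state();tz=st["tool_pos"][2]
def rel(px,z):
    q=cv2.undistortPoints((np.array(px)/5.+[205,35]).reshape(-1,1,2),m["mtx"],np.array([m["k1"],0,0,0,0.])).reshape(-1,2)
    v=np.c_[q,np.ones(len(q))]@C[:3,:3].T;o=C[:3,3]
    return (o+v*(((tz-z)-o[2])/v[:,2])[:,None])[:,:2]
M=R.from_rotvec(st["orientation"]).as_matrix()
for n,p,z in [("tips",[(172,147),(288,146),(174,455),(286,455)],.025),("holes",[(171,148),(287,148),(174.5,456),(285.5,456)],.022),("outline",[(115,69),(350,69),(122,529),(344,529)],.022),("screws",[(61,54),(402,54)],.0135)]:
    P=rel(p,z); c=P.mean(0); print(n,P.round(4).tolist(),c.round(4), "world",(np.array(st["tool_pos"])[:2]+(M[:2,:2]@c)).round(4))
    if len(P)==4:
        d=P[0]+P[1]-P[2]-P[3]; print(" ang",np.degrees(np.arctan2(d[1],d[0])).round(2),"len",(np.linalg.norm(d)/2).round(4),"w",np.linalg.norm(P[0]-P[1]).round(4))
# redo in-hand (w5)
E
```

```text
tips [[0.1141, -0.0123], [0.1142, 0.0104], [0.0546, -0.0124], [0.0545, 0.0105]] [ 0.0843 -0.001 ] world [ 0.5534 -0.039 ]
 ang 0.05 len 0.0596 w 0.0227
holes [[0.1143, -0.0126], [0.1143, 0.0103], [0.0542, -0.0125], [0.0542, 0.0104]] [ 0.0842 -0.0011] world [ 0.5535 -0.0392]
 ang -0.13 len 0.0601 w 0.0229
outline [[0.129, -0.0234], [0.129, 0.0225], [0.0392, -0.0236], [0.0392, 0.0228]] [ 0.0841 -0.0004] world [ 0.5537 -0.0385]
 ang -0.03 len 0.0898 w 0.0459
screws [[0.1334, -0.0348], [0.1334, 0.0335]] [ 0.1334 -0.0007] world [ 0.5044 -0.0372]
```

```bash
python3 - <<'E'
from h import *
crop('w6',200,145,305,325,4,'c10')
E
```

```text
(no output)
```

View pics/c10.png

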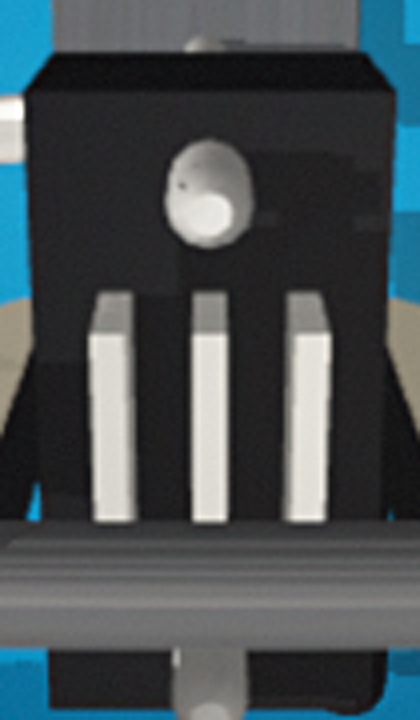

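```bash
python3 - <<'E'
from h import *
m=eyes.camera_model("wrist");C=m["mount"].copy();C[0,3]=.0726;C[1,3]=0
def rel(px,h):
    q=cv2.undistortPoints((np.array(px)/4.+[200,145]).reshape(-1,1,2),m["mtx"],np.array([m["k1"],0,0,0,0.])).reshape(-1,2)
    v=np.c_[q,np.ones(len(q))]@C[:3,:3].T;o=C[:3,3]
    return (o+v*((-h-o[2])/v[:,2])[:,None])[:,:2].round(4).tolist()
for d in (.008,.006):
    print(rel([(27,92),(394,92)],.03-d),rel([(111,332),(209,332),(308,332)],.044-d),rel([(210,213)],.045-d))
E
```

```text
[[0.0442, -0.0221], [0.0442, 0.0227]] [[0.0186, -0.0113], [0.0186, 0.0001], [0.0186, 0.0116]] [[0.0333, 0.0002]]
[[0.0446, -0.0218], [0.0446, 0.0224]] [[0.0194, -0.0111], [0.0194, 0.0001], [0.0194, 0.0115]] [[0.0339, 0.0002]]
```

>>> send_rows([
  [[0.04,-0.001,0],0],
  [[0.08,-0.001,0.02],0],
  [[0.085,-0.001,0.06],0],
  [[0.085,-0.001,0.1],0],
  [[0.085,-0.001,0.125],0],
  [[0.085,-0.001,0.128],0],
  [[0.085,-0.001,0.128],0],
  [[0.085,-0.001,0.128],0],
])

```text
t: 11.1
tool_pos: [0.5545, -0.0404, 0.0455]
orientation: [0.052, 3.138, -0.001]
force: [0.6, 0.0, -1.9]
opening: 0.0456
```

```bash
python3 -c "
from h import *
to(.5528,-.0390,.030,178.1)"
```

```text
t 11.1 pos [ 0.5545 -0.0404  0.0455] yaw 178.11 F [ 0.6  0.  -1.9] op 0.0456 tilt [ 3.e-03 -5.e-04 -1.e+00]
SHIFT [0.0018 0.0013 0.0155] TWIST 0.01
```

>>> send_rows([
  [[0,0.0,0],0],
  [[0.0,0.0,0.0],0],
])

```text
t: 11.35
tool_pos: [0.5535, -0.0404, 0.0443]
orientation: [0.052, 3.14, -0.0]
force: [-0.2, 0.8, -1.9]
opening: 0.0458
```

```bash
python3 -c "
from h import *
import time
for i in range(3): to(.5528,-.0393,.030,178.1)"
```

```text
t 11.35 pos [ 0.5535 -0.0404  0.0443] yaw 178.09 F [-0.2  0.8 -1.9] op 0.0458 tilt [ 1.e-03 -2.e-04 -1.e+00]
SHIFT [0.0008 0.0011 0.0143] TWIST -0.01
t 11.35 pos [ 0.5535 -0.0404  0.0443] yaw 178.09 F [-0.2  0.8 -1.9] op 0.0458 tilt [ 1.e-03 -2.e-04 -1.e+00]
SHIFT [0.0008 0.0011 0.0143] TWIST -0.01
t 11.35 pos [ 0.5535 -0.0404  0.0443] yaw 178.09 F [-0.2  0.8 -1.9] op 0.0458 tilt [ 1.e-03 -2.e-04 -1.e+00]
SHIFT [0.0008 0.0011 0.0143] TWIST -0.01
```

>>> send_rows([
  [[0.0006,0.0008,0.004],0],
  [[0.0006,0.0008,0.009],0],
  [[0.0006,0.0008,0.012],0],
  [[0.0006,0.0008,0.013],0],
  [[0.0006,0.0008,0.013],0],
])

```text
t: 11.98
tool_pos: [0.5525, -0.0395, 0.0306]
orientation: [-0.052, -3.141, 0.0]
force: [-0.2, 0.0, -1.5]
opening: 0.046
```

>>> send_rows([
  [[0,0,0.002],0],
  [[0,0,0.004],0],
  [[0,0,0.006],0],
  [[0,0,0.008],0],
  [[0,0,0.008],0],
])

```text
t: 12.6
tool_pos: [0.5528, -0.0395, 0.0233]
orientation: [0.052, 3.141, -0.0]
force: [-2.4, -0.4, 5.6]
opening: 0.0457
```

>>> send_rows([
  [[0,0,0.003],0],
  [[0,0,0.005],0],
  [[0,0,0.006],0],
  [[0,0,0.006],0],
])

```text
t: 13.1
tool_pos: [0.5536, -0.0396, 0.0228]
orientation: [0.052, 3.14, -0.001]
force: [-30.0, 3.4, 55.4]
opening: 0.0461
```

```bash
python3 -c "
from h import *
shot('wrist','w7')
to(.5528,-.0393,.030,178.1)"
```

```text
t 13.15 pos [ 0.5535 -0.0395  0.0228] yaw 178.12 F [-29.2   3.9  55.4] op 0.0455 tilt [ 9.e-04 -4.e-04 -1.e+00]
SHIFT [ 0.0007  0.0002 -0.0072] TWIST 0.02
```

View pics/w7.png

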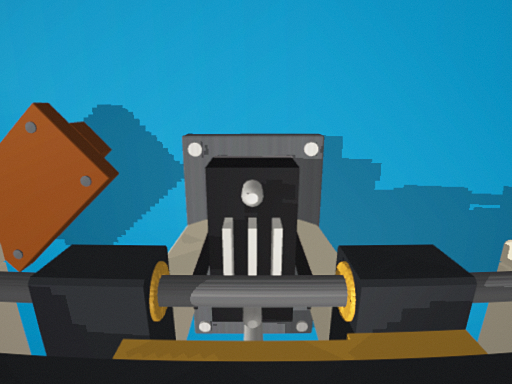

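>>> send_rows([
  [[0,0,-0.006],0],
  [[0,0,-0.006],0],
])

```text
t: 13.4
tool_pos: [0.5532, -0.0395, 0.0231]
orientation: [0.052, 3.14, -0.0]
force: [1.1, 1.2, -0.3]
opening: 0.0454
```

>>> send_rows([
  [[0,0,0],0],
  [[0,0,0],0],
  [[0,0,0],0],
  [[0,0,-0.03],0],
  [[0,0,-0.08],0],
  [[0,0,-0.14],0],
  [[0,0,-0.19],0],
  [[0,0,-0.19],0],
], jaw=0.075)

```text
t: 14.4
tool_pos: [0.5555, -0.0399, 0.2183]
orientation: [0.052, 3.132, -0.002]
force: [-0.1, 0.2, -0.4]
opening: 0.075
```

```bash
python3 -c "
from h import *
shot('wrist','w8')
crop('w8',190,60,320,220,4,'c11')
to(.5569,-.3104,.20,26.2);to(.5569,-.3104,.20,206.2);print(eyes.camera_model('wrist')['mount'][:3,3])"
```

```text
t 14.45 pos [ 0.554  -0.0397  0.2151] yaw 178.1 F [ 0.7  0.6 -1.1] op 0.0752 tilt [ 4.7e-03 -8.0e-04 -1.0e+00]
SHIFT [-0.0118 -0.2705  0.0153] TWIST 151.9
t 14.45 pos [ 0.554  -0.0397  0.2151] yaw 178.1 F [ 0.7  0.6 -1.1] op 0.0752 tilt [ 4.7e-03 -8.0e-04 -1.0e+00]
SHIFT [-0.0118 -0.2705  0.0153] TWIST -28.1
[ 0.07250713 -0.0017805  -0.16608274]
```

View pics/c11.png

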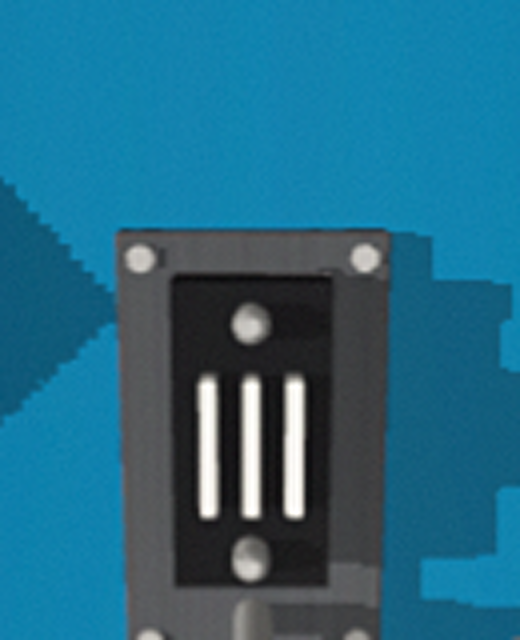

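View pics/w8.png

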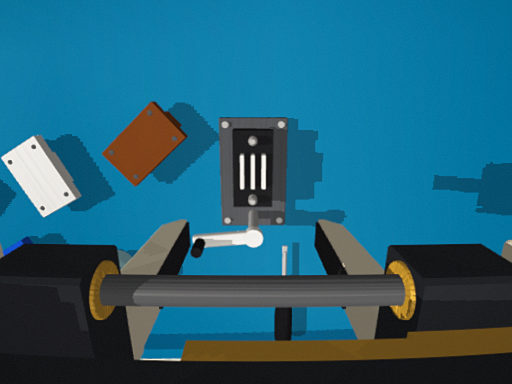

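>>> send_rows([
  [[0,-0.03,0.0],10],
  [[0,-0.06,0.0],20],
  [[0,-0.1,0.0],30],
  [[0,-0.14,0.0],40],
  [[0,-0.18,0],50],
  [[0,-0.22,0],60],
  [[0,-0.25,0.0],70],
  [[-0.01,-0.265,0],80],
  [[-0.012,-0.269,0],90],
  [[-0.012,-0.269,0],100],
  [[-0.012,-0.269,0],110],
  [[-0.012,-0.269,0.0],120],
], jaw=0.085)

```text
t: 15.95
tool_pos: [0.5545, -0.3081, 0.2097]
orientation: [-2.748, -1.516, 0.003]
force: [-0.1, 0.5, 0.4]
opening: 0.0851
```

>>> send_rows([
  [[0,0,0.0],10],
  [[0,0,0.0],20],
  [[0,0,0.0],30],
  [[0,0,0.0],32],
  [[0,0,0.0],32],
  [[0,0,0.0],32],
])

```text
t: 16.7
tool_pos: [0.5554, -0.3086, 0.2121]
orientation: [-3.059, -0.713, 0.001]
force: [0.1, 0.6, -0.3]
opening: 0.085
```

```bash
python3 -c "
from h import *
shot('wrist','w9')
to(.558,-.308,.20,26.2);print(eyes.camera_model('wrist')['mount'][:3,3])"
```

```text
t 16.75 pos [ 0.5555 -0.3086  0.2123] yaw 26.21 F [ 0.7  0.4 -0.8] op 0.0851 tilt [-3.e-04  2.e-04 -1.e+00]
SHIFT [0.0025 0.0005 0.0123] TWIST 0.01
[ 0.0723879   0.0017506  -0.16608617]
```

View pics/w9.png

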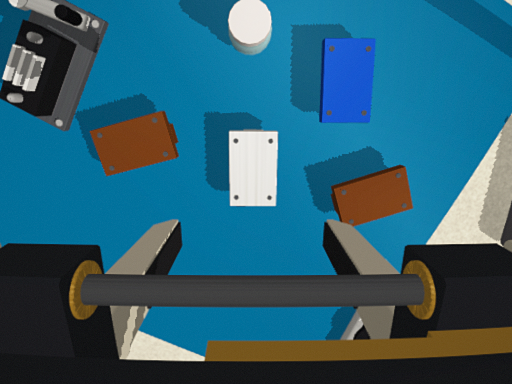

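```bash
cat > snk.py <<'E'
from h import *
import sys
n=sys.argv[1]
m=eyes.camera_model("wrist");C=m["mount"].copy();C[0,3]=.0726;C[1,3]=0
s=state();p=np.array(s["tool_pos"]);M=R.from_rotvec(s["orientation"]).as_matrix()
def world(px,z):
    q=cv2.undistortPoints(np.array(px,float).reshape(-1,1,2),m["mtx"],np.array([m["k1"],0,0,0,0.])).reshape(-1,2)
    A=M@C[:3,:3];o=p+M@C[:3,3];v=np.c_[q,np.ones(len(q))]@A.T
    return o+v*((z-o[2])/v[:,2])[:,None]
if __name__=="__main__":
    im=cv2.imread(f"pics/{n}.png");x0,y0,x1,y1=map(int,sys.argv[2:6])
    k=np.zeros(im.shape[:2],np.uint8);k[y0:y1,x0:x1]=(im.min(2)>150)[y0:y1,x0:x1]*255
    k=cv2.morphologyEx(k,cv2.MORPH_CLOSE,np.ones((5,5)))
    c=max(cv2.findContours(k,0,1)[0],key=cv2.contourArea).reshape(-1,2)
    W=world(c,.030)[:,:2]
    r=cv2.minAreaRect((W*1000).astype(np.float32));print(r)
    W2=world(cv2.boxPoints(cv2.minAreaRect(c)),.03);print(W2.mean(0))
E
python3 snk.py w9 215 120 300 215
```

```text
((557.2909545898438, -308.3841247558594), (89.20431518554688, 56.26531219482422), 25.945049285888672)
[ 0.55747745 -0.30875367  0.03      ]
```

```bash
python3 -c "
from h import *
to(.5573,-.3085,.006,26.0)"
```

```text
t 16.75 pos [ 0.5555 -0.3086  0.2123] yaw 26.21 F [ 0.7  0.4 -0.8] op 0.0851 tilt [-3.e-04  2.e-04 -1.e+00]
SHIFT [0.0017 0.0007 0.2063] TWIST 0.21
```

>>> send_rows([
  [[0.0015,0.0,0.05],0],
  [[0.0015,0.0,0.11],0],
  [[0.0015,0.0,0.16],0],
  [[0.0015,0.0,0.19],0],
  [[0.0015,0.0,0.204],0],
  [[0.0015,0.0,0.206],0],
  [[0.0015,0.0,0.206],0],
])

```text
t: 17.62
tool_pos: [0.5581, -0.3088, 0.0084]
orientation: [3.059, 0.709, 0.003]
force: [-0.2, -0.4, 0.6]
opening: 0.085
```

>>> send_rows([
  [[0,0,0],0],
  [[0,0,0],0],
  [[0,0,0],0],
  [[0,0,0],0],
  [[0,0,0],0],
], jaw=0.04, squeeze=45)

```text
t: 18.25
tool_pos: [0.5571, -0.3082, 0.007]
orientation: [3.06, 0.709, 0.001]
force: [-1.0, -0.9, 3.2]
opening: 0.0558
```

```bash
python3 -c "
from h import *
shot('wrist','w10')
to(.475,-.039,.16,-1.9)"
```

```text
t 18.3 pos [ 0.5572 -0.3082  0.007 ] yaw 26.1 F [-0.6  0.5  4.7] op 0.0556 tilt [ 4.e-04 -3.e-04 -1.e+00]
SHIFT [ 0.0447 -0.2778 -0.1531] TWIST 28.0
```

View pics/w10.png

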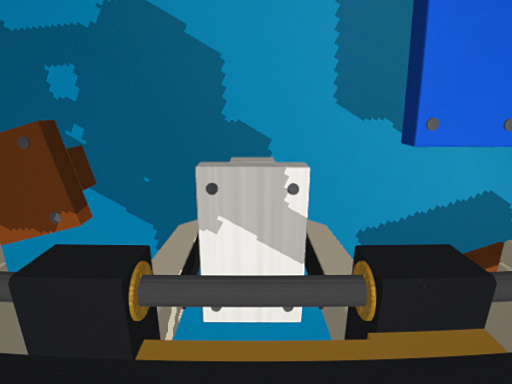

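```bash
python3 - <<'E'
from h import *
m=eyes.camera_model("wrist");C=m["mount"].copy();C[0,3]=.0726;C[1,3]=0
def rel(px,h):
    q=cv2.undistortPoints((np.array(px,float)).reshape(-1,1,2),m["mtx"],np.array([m["k1"],0,0,0,0.])).reshape(-1,2)
    v=np.c_[q,np.ones(len(q))]@C[:3,:3].T;o=C[:3,3]
    return (o+v*((-h-o[2])/v[:,2])[:,None])[:,:2].round(4).tolist()
print(rel([(196,167),(310,167),(204,321),(302,321),(212,189),(293,189)],.023))
crop('w10',185,150,320,330,4,'c12')
E
```

```text
[[0.0446, -0.0272], [0.0446, 0.028], [-0.0443, -0.0274], [-0.0443, 0.0284], [0.0336, -0.0198], [0.0335, 0.0202]]
```

View pics/c12.png

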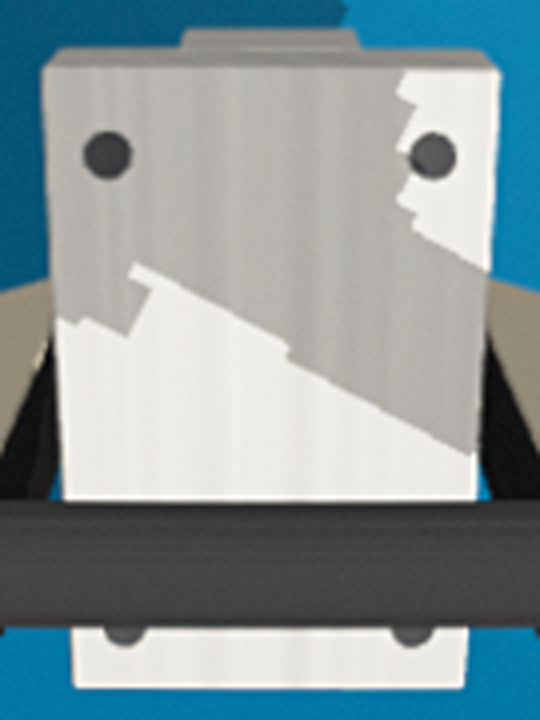

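>>> send_rows([
  [[0,0,-0.02],0],
  [[0,0,-0.06],0],
  [[0,0,-0.11],0],
  [[0,0,-0.154],0],
  [[0.0,-0.03,-0.155],0],
  [[0.01,-0.08,-0.155],6],
  [[0.018,-0.13,-0.155],12],
  [[0.025,-0.18,-0.155],20],
  [[0.033,-0.23,-0.155],26],
  [[0.045,-0.278,-0.155],28],
  [[0.045,-0.278,-0.155],28],
  [[0.045,-0.278,-0.155],28],
])

```text
t: 19.8
tool_pos: [0.4752, -0.0388, 0.1623]
orientation: [3.141, -0.05, 0.001]
force: [0.1, -0.8, -3.1]
opening: 0.0554
```

>>> send_rows([
  [[0,0,0],0],
  [[0,0,0],0],
])

```text
t: 20.05
tool_pos: [0.4751, -0.0395, 0.1616]
orientation: [3.141, -0.054, -0.0]
force: [-0.3, 0.9, -2.8]
opening: 0.0552
```

```bash
python3 -c "
from h import *
shot('wrist','w11')
crop('w11',185,30,320,200,4,'c13')
to(.5535,-.039,.16,-1.9)"
```

```text
t 20.1 pos [ 0.4751 -0.0394  0.1616] yaw -1.98 F [-0.5  0.3 -3. ] op 0.0554 tilt [-3.e-04  0.e+00 -1.e+00]
SHIFT [ 0.0783 -0.0031  0.0015] TWIST -0.08
```

View pics/w11.png

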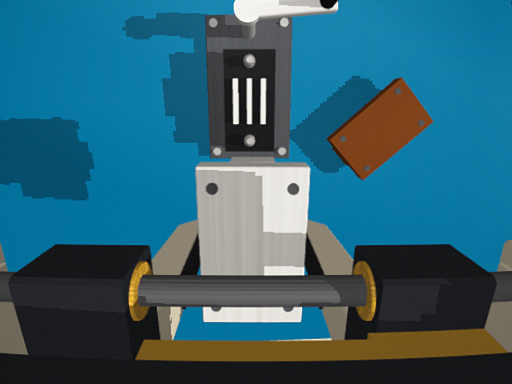

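View pics/c13.png

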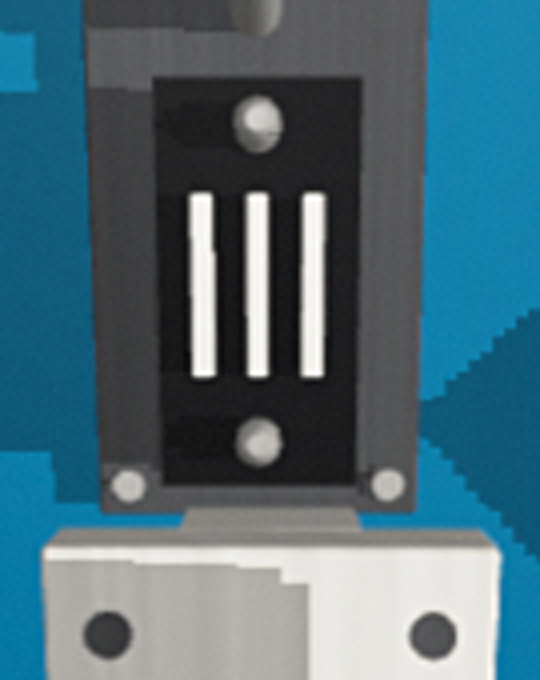

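```bash
python3 - <<'E'
from h import *
m=eyes.camera_model("wrist");C=m["mount"].copy();C[0,3]=.0726;C[1,3]=0
tz=.1616
def rel(px,z):
    q=cv2.undistortPoints((np.array(px,float)/4+[185,30]).reshape(-1,1,2),m["mtx"],np.array([m["k1"],0,0,0,0.])).reshape(-1,2)
    v=np.c_[q,np.ones(len(q))]@C[:3,:3].T;o=C[:3,3]
    return (o+v*((tz-z-o[2])/v[:,2])[:,None])[:,:2].round(4)
for p,z in [([(154,76),(362,76),(163,486),(355,486)],.045),([(202,192),(257,192),(313,192),(203,378),(258,378),(313,378)],.059),([(261,116),(261,442)],.060)]:
    P=rel(p,z);print(P.tolist(),P.mean(0).round(4))
E
```

```text
[[0.1224, -0.0249], [0.1224, 0.0206], [0.0321, -0.0247], [0.0321, 0.0205]] [ 0.0772 -0.0021]
[[0.0968, -0.014], [0.0967, -0.0023], [0.0967, 0.0096], [0.0579, -0.0142], [0.0579, -0.0022], [0.0579, 0.0099]] [ 0.0773 -0.0022]
[[0.1118, -0.0014], [0.044, -0.0015]] [ 0.0779 -0.0014]
```

>>> send_rows([
  [[0.04,-0.0025,0],0],
  [[0.072,-0.0025,0.01],0],
  [[0.0776,-0.0025,0.04],0],
  [[0.0776,-0.0025,0.065],0],
  [[0.0776,-0.0025,0.08],0],
  [[0.0776,-0.0025,0.085],0],
  [[0.0776,-0.0025,0.085],0],
  [[0.0776,-0.0025,0.085],0],
  [[0.0776,-0.0025,0.085],0],
])

```text
t: 21.22
tool_pos: [0.5534, -0.0388, 0.0777]
orientation: [3.141, -0.052, 0.003]
force: [0.1, 0.2, -3.6]
opening: 0.0555
```

```bash
python3 -c "
from h import *
to(.5527,-.0396,.060,-2)"
```

```text
t 21.23 pos [ 0.5534 -0.0388  0.0777] yaw -1.9 F [ 0.1  0.2 -3.6] op 0.0555 tilt [ 1.7e-03 -2.0e-04 -1.0e+00]
SHIFT [-0.0007  0.0008  0.0177] TWIST 0.1
```

>>> send_rows([
  [[-0.0002,0.0005,0],0],
  [[-0.0003,0.0006,0.004],0],
  [[-0.0003,0.0006,0.009],0],
  [[-0.0003,0.0006,0.014],0],
  [[-0.0003,0.0006,0.014],0],
])

```text
t: 21.85
tool_pos: [0.5518, -0.0392, 0.0617]
orientation: [-3.141, 0.052, 0.002]
force: [0.1, -0.6, -2.8]
opening: 0.0555
```

>>> send_rows([
  [[0,0,0.003],0],
  [[0,0,0.006],0],
  [[0,0,0.008],0],
  [[0,0,0.01],0],
  [[0,0,0.01],0],
])

```text
t: 22.48
tool_pos: [0.5522, -0.0392, 0.0524]
orientation: [-3.141, 0.052, 0.0]
force: [-0.1, 0.2, -3.0]
opening: 0.0553
```

>>> send_rows([
  [[0,0,0.001],0],
  [[0,0,0.002],0],
  [[0,0,0.003],0],
  [[0,0,0.004],0],
  [[0,0,0.004],0],
])

```text
t: 23.1
tool_pos: [0.5532, -0.0393, 0.0518]
orientation: [3.141, -0.052, 0.002]
force: [-11.8, 1.7, 21.5]
opening: 0.0554
```

>>> send_rows([
  [[0,0,-0.003],0],
  [[0,0,-0.003],0],
])

```text
t: 23.35
tool_pos: [0.5527, -0.0393, 0.0519]
orientation: [3.141, -0.052, 0.001]
force: [0.2, 0.2, 1.1]
opening: 0.056
```

>>> send_rows([
  [[0,0,0],0],
  [[0,0,0],0],
  [[0,0,0],0],
  [[0,0,-0.03],0],
  [[0,0,-0.08],0],
  [[0,0,-0.13],0],
  [[-0.05,0,-0.14],0],
  [[-0.05,0,-0.14],0],
], jaw=0.08)

```text
t: 24.35
tool_pos: [0.5007, -0.0375, 0.1925]
orientation: [3.141, -0.052, 0.001]
force: [-0.6, 0.2, 0.1]
opening: 0.08
```

>>> send_rows([
  [[0,0,0],0],
  [[0,0,0],0],
], jaw=0.036)

```text
t: 24.6
tool_pos: [0.5029, -0.0376, 0.1913]
orientation: [-3.141, 0.052, 0.001]
force: [0.6, -0.5, -0.2]
opening: 0.0648
```

```bash
python3 -c "
from h import *
shot('wrist','w12');shot('scene','sc2');crop('sc2',200,140,340,260,5,'c14')
to(.5535,-.039,.16,-1.9)"
```

```text
t 24.7 pos [ 0.5027 -0.0376  0.1911] yaw -1.9 F [-0.8 -0.5  0.4] op 0.0566 tilt [-8.e-04  2.e-04 -1.e+00]
SHIFT [ 0.0508 -0.0003  0.0311] TWIST -0.0
```

View pics/w12.png

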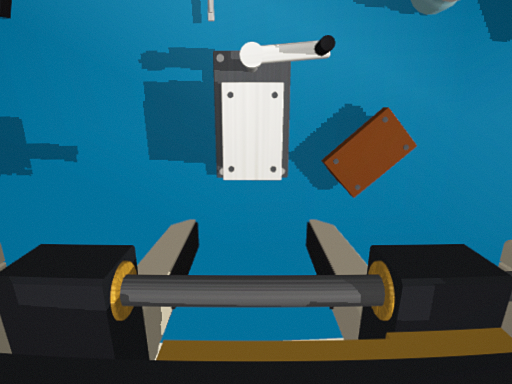

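View pics/c14.png

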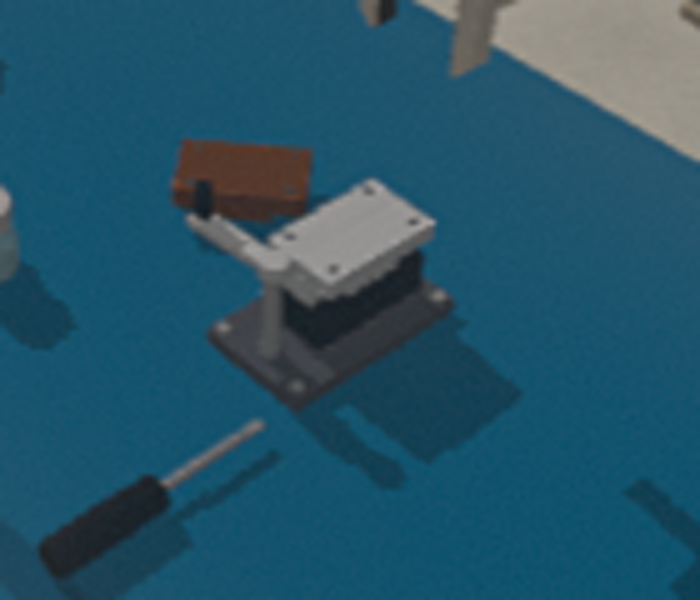

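```bash
python3 - <<'E'
import sys; sys.argv=["x","w12"]
from snk import *
W=world([(222,82),(284,82),(221,180),(282,180)],.075);print(W.round(4),W.mean(0).round(4))
pin=world([(325,44)],.112)[0];print("pin",pin,"hinge",world([(252,54)],.088))
H=np.array([.6193,-.0415]);d=pin[:2]-H;r=np.linalg.norm(d);a=np.degrees(np.arctan2(d[1],d[0]));print(r,a)
q=H+d/r*.058
print(q)
to(q[0],q[1],.2,a+180)
to(q[0],q[1],.1,a+180)
E
```

```text
[[ 0.5981 -0.014   0.075 ]
 [ 0.5962 -0.0693  0.075 ]
 [ 0.5082 -0.0078  0.075 ]
 [ 0.5062 -0.0667  0.075 ]] [ 0.5522 -0.0395  0.075 ]
pin [ 0.62043432 -0.09691823  0.112     ] hinge [[ 0.61859789 -0.04146527  0.088     ]]
0.05542983634002417 -88.82740863415728
[ 0.62048692 -0.09948785]
t 24.7 pos [ 0.5027 -0.0376  0.1911] yaw -1.9 F [-0.8 -0.5  0.4] op 0.0566 tilt [-8.e-04  2.e-04 -1.e+00]
SHIFT [ 0.1197  0.0579 -0.009 ] TWIST -93.07
t 24.7 pos [ 0.5027 -0.0376  0.1911] yaw -1.9 F [-0.8 -0.5  0.4] op 0.0566 tilt [-8.e-04  2.e-04 -1.e+00]
SHIFT [0.1198 0.058  0.091 ] TWIST -93.07
```

>>> send_rows([
  [[0.02,0.01,-0.01],-10],
  [[0.04,0.02,-0.01],-20],
  [[0.06,0.03,-0.01],-30],
  [[0.08,0.04,-0.01],-40],
  [[0.1,0.05,-0.01],-50],
  [[0.12,0.058,-0.01],-60],
  [[0.12,0.058,-0.01],-70],
  [[0.12,0.058,-0.01],-80],
  [[0.12,0.058,-0.01],-90],
  [[0.12,0.058,-0.01],-93],
  [[0.12,0.058,-0.01],-93],
], jaw=0.036)

```text
t: 26.08
tool_pos: [0.6206, -0.0996, 0.2009]
orientation: [-2.2, -2.241, 0.001]
force: [0.1, -0.1, -0.3]
opening: 0.0358
```

```bash
python3 -c "
from h import *
shot('wrist','w13')
to(.6205,-.0985,.098,91)"
```

```text
t 26.12 pos [ 0.6206 -0.0995  0.201 ] yaw 91.02 F [-0.4  0.5  0.3] op 0.036 tilt [-7.e-04  2.e-04 -1.e+00]
SHIFT [0.001 0.    0.103] TWIST 0.02
```

View pics/w13.png

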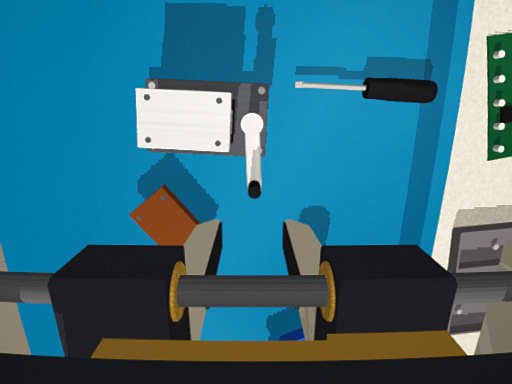

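>>> send_rows([
  [[0.001,0,0.04],0],
  [[0.001,0,0.08],0],
  [[0.001,0,0.1],0],
  [[0.001,0,0.102],0],
  [[0.001,0,0.102],0],
])

```text
t: 26.75
tool_pos: [0.6214, -0.0988, 0.1012]
orientation: [2.199, 2.241, 0.002]
force: [0.5, -0.1, 0.4]
opening: 0.0358
```

```bash
python3 - <<'E'
from h import *
shot('wrist','w14')
s=state();to(.6205,-.0985,.097,91,s)
H=np.array([.6193,-.0415]);M=R.from_rotvec(s["orientation"]).as_matrix()
p=np.array(s["tool_pos"]); v=p[:2]-H;print(np.linalg.norm(v))
v=v/np.linalg.norm(v)*.058
for a in range(8,106,8):
    t=-np.radians(a);q=H+[v[0]*np.cos(t)-v[1]*np.sin(t),v[0]*np.sin(t)+v[1]*np.cos(t)]
    print(a,(M.T@(np.r_[q,p[2]]-p)).round(4))
E
```

```text
t 26.8 pos [ 0.6217 -0.0989  0.1017] yaw 91.08 F [0.  0.2 0.1] op 0.0359 tilt [ 2.9e-03 -7.0e-04 -1.0e+00]
SHIFT [ 0.0004 -0.0012  0.0047] TWIST 0.08
0.057447649429551835
8 [-0.0002 -0.0081 -0.    ]
16 [ 0.0013 -0.016  -0.    ]
24 [ 0.0039 -0.0237 -0.0001]
32 [ 0.0075 -0.0309 -0.0001]
40 [ 0.0121 -0.0376 -0.0001]
48 [ 0.0176 -0.0435 -0.0001]
56 [ 0.0239 -0.0487 -0.0002]
64 [ 0.0308 -0.0529 -0.0002]
72 [ 0.0382 -0.0561 -0.0002]
80 [ 0.046  -0.0582 -0.0002]
88 [ 0.0541 -0.0592 -0.0002]
96 [ 0.0621 -0.0592 -0.0002]
104 [ 0.0701 -0.0579 -0.0002]
```

View pics/w14.png

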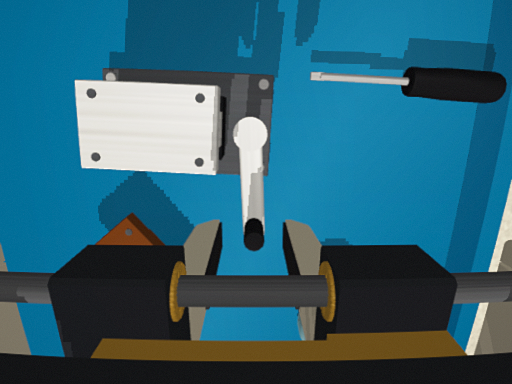

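>>> send_rows([
  [[0,-0.008,0.001],8],
  [[0.001,-0.016,0.001],16],
  [[0.004,-0.024,0.001],24],
  [[0.0075,-0.031,0.001],32],
  [[0.012,-0.0375,0.001],40],
  [[0.0175,-0.0435,0.001],48],
  [[0.024,-0.0485,0.001],56],
  [[0.031,-0.053,0.001],64],
  [[0.038,-0.056,0.001],72],
  [[0.046,-0.058,0.001],80],
  [[0.054,-0.059,0.001],88],
  [[0.054,-0.059,0.001],88],
])

```text
t: 28.3
tool_pos: [0.5615, -0.0456, 0.1005]
orientation: [3.14, 0.087, 0.005]
force: [0.1, -0.1, 0.7]
opening: 0.036
```

```bash
python3 - <<'E'
from h import *
shot('wrist','w15')
s=state();to(.6205,-.0985,.097,91,s)
H=np.array([.6193,-.0415]);M=R.from_rotvec(s["orientation"]).as_matrix()
p=np.array(s["tool_pos"]); v=p[:2]-H;print(np.linalg.norm(v))
v=v/np.linalg.norm(v)*.058
for a in range(0,22,4):
    t=-np.radians(a);q=H+[v[0]*np.cos(t)-v[1]*np.sin(t),v[0]*np.sin(t)+v[1]*np.cos(t)]
    print(a,(M.T@(np.r_[q,p[2]]-p)).round(4))
E
```

```text
t 28.35 pos [ 0.5615 -0.0458  0.1002] yaw 3.29 F [ 0.1 -0.1 -0.1] op 0.0361 tilt [ 2.7e-03 -4.0e-04 -1.0e+00]
SHIFT [0.0559 0.056  0.0034] TWIST -87.71
0.05800827436453483
0 [ 0. -0.  0.]
4 [ 0.0001 -0.004  -0.    ]
8 [ 0.0004 -0.0081 -0.    ]
12 [ 0.0011 -0.0121 -0.    ]
16 [ 0.002 -0.016 -0.   ]
20 [ 0.0032 -0.0199 -0.    ]
```

View pics/w15.png

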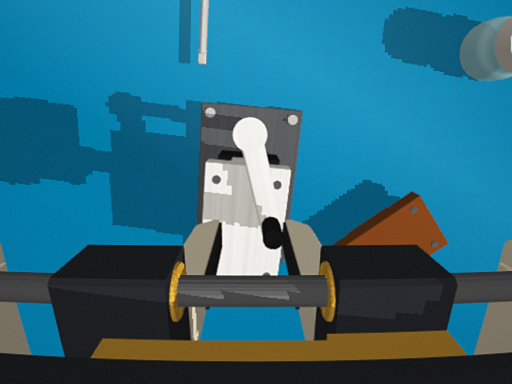

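>>> send_rows([
  [[0,-0.003,0.0],3],
  [[0,-0.006,0.0],6],
  [[0.0005,-0.009,0.0],9],
  [[0.001,-0.012,0.0],12],
  [[0.0015,-0.014,0.0],14],
  [[0.002,-0.016,0.0],16],
  [[0.002,-0.016,0.0],16],
])

```text
t: 29.22
tool_pos: [0.5621, -0.03, 0.0994]
orientation: [3.122, -0.349, 0.002]
force: [-1.4, -1.5, 1.3]
opening: 0.0361
```

```bash
python3 - <<'E'
from h import *
shot('wrist','w16')
to(.6205,-.0985,.097,91)
E
```

```text
t 29.27 pos [ 0.562  -0.03    0.0993] yaw -12.75 F [ 0.8 -0.8  0.5] op 0.0357 tilt [ 1.1e-03 -2.0e-04 -1.0e+00]
SHIFT [0.0722 0.0539 0.0023] TWIST -103.75
```

View pics/w16.png

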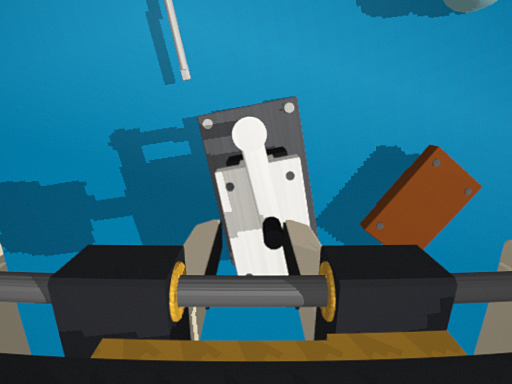

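>>> send_rows([
  [[0,-0.0015,0.0],0],
  [[0,-0.003,0.0],0],
  [[0,-0.003,0.0],0],
])

```text
t: 29.65
tool_pos: [0.5621, -0.027, 0.0987]
orientation: [3.121, -0.352, -0.0]
force: [-1.7, -2.7, 1.4]
opening: 0.0365
```

>>> send_rows([
  [[0,-0.0015,0.0],0],
  [[0,-0.003,0.0],0],
  [[0,-0.003,0.0],0],
])

```text
t: 30.02
tool_pos: [0.5623, -0.0264, 0.0987]
orientation: [3.117, -0.353, -0.001]
force: [-4.1, -14.2, 2.4]
opening: 0.0363
```

>>> send_rows([
  [[0,0.005,0.0],0],
  [[0,0.011,0.0],0],
  [[0,0.012,0.0],0],
  [[0,0.012,-0.03],0],
  [[0,0.012,-0.08],0],
  [[-0.04,0.012,-0.12],0],
  [[-0.09,0.012,-0.12],0],
  [[-0.09,0.012,-0.12],0],
])

```text
t: 31.02
tool_pos: [0.47, -0.0143, 0.2185]
orientation: [-3.121, 0.351, 0.0]
force: [0.3, 0.2, 0.2]
opening: 0.0358
```

>>> send_rows([
  [[0,0,0],0],
  [[0,0,0],0],
])

```text
t: 31.28
tool_pos: [0.4732, -0.0155, 0.2187]
orientation: [-3.122, 0.353, -0.0]
force: [0.8, -0.2, -0.3]
opening: 0.0361
```

```bash
python3 - <<'E'
from h import *
shot('wrist','w17');shot('scene','sc3');crop('sc3',200,140,340,260,5,'c16')
to(.6205,-.0985,.097,91)
E
```

```text
t 31.38 pos [ 0.473  -0.0155  0.2184] yaw -12.91 F [-0.1 -0.6  0.4] op 0.0359 tilt [-4.e-04  1.e-04 -1.e+00]
SHIFT [0.1623 0.048  0.1214] TWIST -103.91
```

View pics/w17.png

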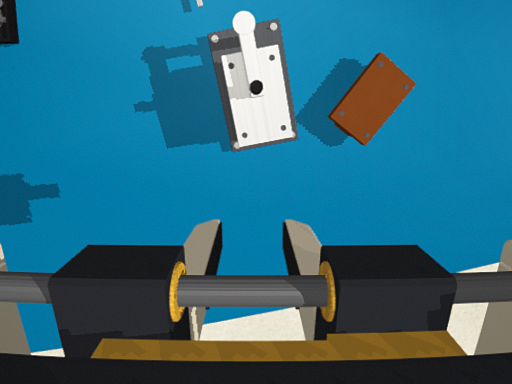

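View pics/c16.png

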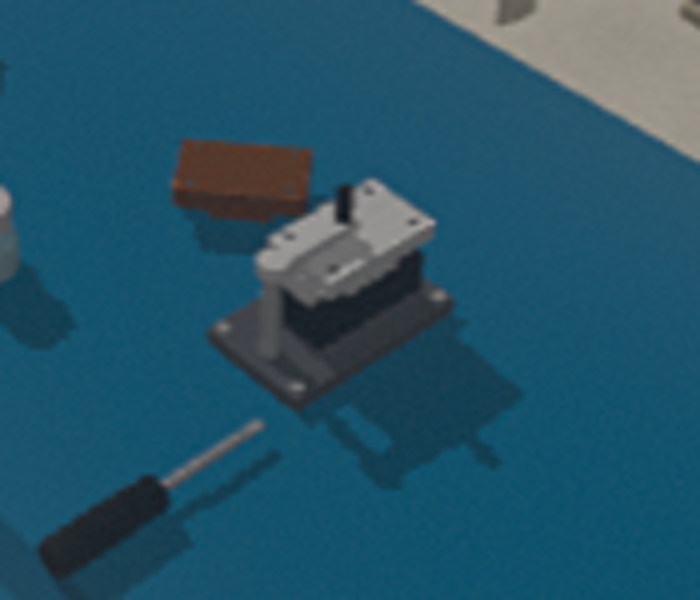

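```bash
python3 - <<'E'
import sys; sys.argv=["x","w17"]
from snk import *
W=world([(222.5,57),(280,45),(239,150),(297,137)],.075);print(W.round(4),W.mean(0).round(4));d=W[0]+W[1]-W[2]-W[3];print("slab yaw",np.degrees(np.arctan2(d[1],d[0])))
pin=world([(256.5,87)],.112)[0];h=world([(244,22)],.088)[0];d=h-pin
print(pin,h,np.linalg.norm(d[:2]),"arm yaw",np.degrees(np.arctan2(d[1],d[0])), "vs base -1.9")
E
```

```text
[[ 0.5961 -0.0147  0.075 ]
 [ 0.5944 -0.0709  0.075 ]
 [ 0.505  -0.0091  0.075 ]
 [ 0.5048 -0.07    0.075 ]] [ 0.5501 -0.0412  0.075 ]
slab yaw -2.0214572880241906
[ 0.55949148 -0.03938684  0.112     ] [ 0.61864546 -0.04157149  0.088     ] 0.059194305772761475 arm yaw -2.115063398872233 vs base -1.9
```

```bash
python3 -c "
from h import *
crop('w17',195,5,310,160,4.5,'c17')"
```

```text
(no output)
```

View pics/c17.png

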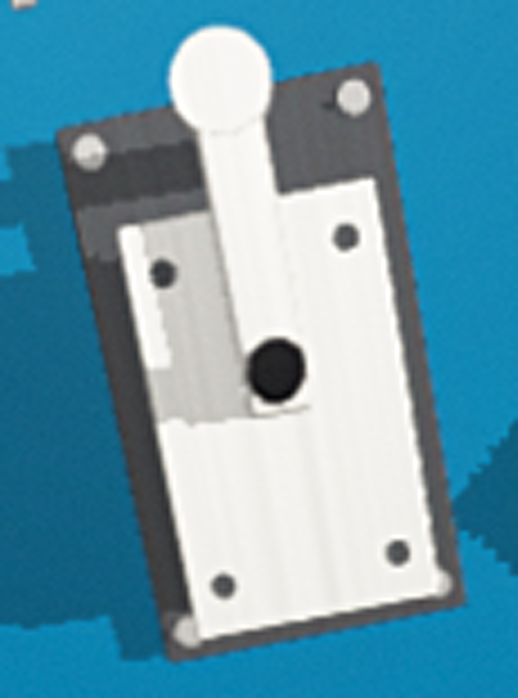

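```bash
python3 - <<'E'
import sys; sys.argv=["x","w17"]
from snk import *
g=lambda p,z: world(np.array(p)/4.5+[195,5],z)
W=g([(118,229),(375,180),(194,641),(438,592)],.075);print(W.mean(0).round(4))
S=g([(163,273),(345,236),(223,586),(398,552)],.075);print(S.round(4),S.mean(0).round(4));d=S[0]+S[1]-S[2]-S[3];print(np.degrees(np.arctan2(d[1],d[0])),np.linalg.norm(d)/2,np.linalg.norm(S[0]-S[1]))
B=g([(90,152),(354,97)],.0135);print(B.round(4))
E
```

```text
[ 0.5515 -0.0393  0.075 ]
[[ 0.5865 -0.021   0.075 ]
 [ 0.5851 -0.0607  0.075 ]
 [ 0.5184 -0.0182  0.075 ]
 [ 0.517  -0.0583  0.075 ]] [ 0.5518 -0.0396  0.075 ]
-2.158366467168012 0.0681372159690308 0.03976893172142406
[[ 0.6276 -0.0077  0.0135]
 [ 0.6253 -0.0757  0.0135]]
```

```bash
python3 -c "
from plant import ticket
print(ticket.close_job())"
```

```text
the job is handed in; nothing more can be done
None
```

The job is done and handed in at about 31 s of the 72 s allowed. I got no verdict back, so the checks below are my own measurements.

I swung the retaining arm clear to about 1.6 rad. I then set the black block on the four studs and pressed it down until it stopped hard at 55 N. After that I fitted the aluminium heat sink on the block (stopped at 22 N, its underside about 45 mm above the bench). Last, I swung the arm back to its stop (14 N), let go and backed away.

**Last checks (wrist and scene pictures):**
- **Heat sink:** centred within about 0.5 mm of the base centre and within 0.3° of its angle. Its size in the picture fits a slab top at 75 mm, so the stack is fully home.
- **Retaining arm:** within about 0.3° of closed.
- **Robot:** nothing touching, with force readings at noise level.
- **Bystanders:** no collision seen, and the screwdriver looks unmoved. I did not re-measure any of them at the end.

**Disagreements:**
- **Wrist camera:** its reported mount carried a sideways offset of about 1.8 mm that changed sign when the tool turned round. I set the offset to zero, because the fingers sit symmetrically in the picture and base views from opposite sides then agreed. Positions from the top camera were about 2 mm off the arm's own coordinates in the same way.
- **Slab centre:** a first rough reading of the final picture put it 2 mm off, but a careful re-reading of the slab's screws and corners brought it back to the result above.

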